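# Close down the pantry's warming tray

## Task

Clear and clean the warming tray: turn its dial to off first, then put every pot that stands on it back upright, centred on the outline of its own shape and size on the storage board. With the plate cleared, press the cleaner canister's nozzle cap right down and let it come up again, then set the dial to the drying mark (the round dot). Leave the mug, jar and tin alone.

Things in the scene. Friction and masses are not known exactly. Their poses are not given: they have to be found in the camera images.
- warmer: steel warming tray fixed on the counter, 236 (x) x 430 (y) x 50 mm high; origin at the centre of its underside. Its flat top at 50 mm has the black warming plate from y = -100 to +215 mm and the bare steel control panel from y = -215 to -100 mm. It may stand left or right and be turned a little
- plate (a point): point 52 mm along y from the tray's centre, on the surface of the black warming plate, in the middle of the pots' places, axes as the tray's
- dial (a joint): thermostat dial on the control panel, rad: 0 = off (stop), grows clockwise seen from above to 4.71 (stop); it stays where it is left. Scale: 0 = off at the long thick bar (pointer towards the tray's -x), a mark every 45 degrees; the third mark (135 degrees, 2.356 rad) is a round dot: the drying mark; the others are thin ticks
- dial_grip (a point): on the dial's vertical axis at the height to grip; its axes turn with the dial. The black dial is a 44 mm disc carrying an upright grip bar 42 mm long (x) x 14 mm thick (y), which rises from 30 mm below to 7 mm above this point; the white pointer line is on the bar's -x half
- dial_pointer (a point): outer end of the dial's pointer line, 21 mm from the axis, on the bar's top
- dry_mark (a point): the round dot (11 mm) of the drying mark on the panel, 43 mm from the dial's axis
- board: wooden storage board fixed on the counter, 230 (x) x 340 (y) x 24 mm, with five square places (nests) let in flush; origin at the centre of its underside
- canister: cleaner canister held upright in a fixed clamp, 56 mm across (clamp 68 mm at the foot), body 150 mm high; origin at the centre of its underside
- spray_cap (a joint): sprung white nozzle cap on the canister, m: 0 = up, 0.008 = fully pressed; takes 2.5 to 7.5 N, springs back
- cap_top (a point): centre of the nozzle cap's flat top (26 mm across), moves with the cap, 174 mm above the counter when up
- mug: blue mug standing by, 80 mm across, 90 mm high; leave alone
- jar: amber glass jar standing by, 70 mm across, 120 mm high; leave alone
- tin: green tin standing by, 70 x 110 x 80 mm; leave alone
- pot_round_large: closed white porcelain large round pot 64 mm across, 36 mm high plus a 14 mm wide lid knob rising 10 mm more (lid fixed on); origin at the centre of its underside. May be absent
- nest_round_large: fixed square pale wooden nest let into the board, 84 x 84 mm, flat, without a rim, marked by the dark full-size outline of the large round pot at its centre; origin at the centre of its underside, its floor, flush with the board's top, is 6 mm above that (24 mm above the counter); outline's axes = its x, y
- pot_round_small: closed white porcelain small round pot 44 mm across, 32 mm high plus a 14 mm wide lid knob rising 10 mm more (lid fixed on); origin at the centre of its underside. May be absent
- nest_round_small: fixed square pale wooden nest let into the board, 84 x 84 mm, flat, without a rim, marked by the dark full-size outline of the small round pot at its centre; origin at the centre of its underside, its floor, flush with the board's top, is 6 mm above that (24 mm above the counter); outline's axes = its x, y
- pot_square_large: closed white porcelain large square pot 58 x 58 mm, 36 mm high plus a 14 mm wide lid knob rising 10 mm more (lid fixed on); origin at the centre of its underside. May be absent
- nest_square_large: fixed square pale wooden nest let into the board, 84 x 84 mm, flat, without a rim, marked by the dark full-size outline of the large square pot at its centre; origin at the centre of its underside, its floor, flush with the board's top, is 6 mm above that (24 mm above the counter); outline's axes = its x, y
- pot_square_small: closed white porcelain small square pot 40 x 40 mm, 32 mm high plus a 14 mm wide lid knob rising 10 mm more (lid fixed on); origin at the centre of its underside. May be absent
- nest_square_small: fixed square pale wooden nest let into the board, 84 x 84 mm, flat, without a rim, marked by the dark full-size outline of the small square pot at its centre; origin at the centre of its underside, its floor, flush with the board's top, is 6 mm above that (24 mm above the counter); outline's axes = its x, y
- pot_oblong: closed white porcelain oblong pot 66 mm (its x) by 40 mm (its y), 36 mm high plus a 14 mm wide lid knob rising 10 mm more (lid fixed on); origin at the centre of its underside. May be absent
- nest_oblong: fixed square pale wooden nest let into the board, 84 x 84 mm, flat, without a rim, marked by the dark full-size outline of the oblong pot at its centre; origin at the centre of its underside, its floor, flush with the board's top, is 6 mm above that (24 mm above the counter); outline's axes = its x, y
Things that resemble listed ones, but are neither listed nor needed, are in the scene too. Leave any black or brown look-alike of the pot_square_large alone. Of the things that look like the canister, the smaller one is meant.

How it is judged:
By the outcome, as a careful person would: the job done as asked, in the order asked, and still so for the second after the job is handed in, with the robot touching nothing.
Of pot_round_large, pot_round_small, pot_square_large, pot_square_small, pot_oblong only 3 to 5 are there at a start; the rules pass over those that are not, and their reading is None.
At some moment in a run one of pot_round_large, pot_round_small, pot_square_large, pot_square_small, pot_oblong may be knocked a few centimetres aside while the robot is not near it.
It also fails if it takes over 210 s, if anything falls off the work surface, if the arm or the gripper's body presses on something with over 40 N, if the wrist force passes 120 N, or if a joint passes its speed limit or range.

## Robot

A 6-joint arm with a two-finger parallel gripper is mounted at the origin on the work surface. World frame = base frame: x ahead of the robot, y to its left, z up, the work surface at z = 0. Lengths are in m, angles in rad, forces in N, time in s.
With the tool pointing down it reaches from about 0.425 to 0.95 m from the base axis. Payload 3.5 kg.
Tool frame: the origin (TCP) lies midway between the tips of the shut fingers; the grasp point (between the pads) lies 19 mm behind it; z points along the fingers, y is the direction in which the jaws open and shut (so a half turn about z gives the same grasp; the last joint's range is limited). The gripper opens to 85 mm and grips with 20 to 120 N. Pads are 22 mm wide; open, the fingers measure 114 mm over their backs; the gripper's body (76 mm by 85 mm) begins 54 mm behind the grasp point. The pads swing forward as they close: fully open they stand 13 mm farther back than shut.
Start: joints at [-1.387, 0.286, 1.577, -0, 1.279, -0.15], TCP at [0.221, -0.638, 0.231] pointing down, gripper open.
Joint ranges: [-2.77, 2.77], [-0.9, 2.22], [0.21, 2.48], [-1.53, 4.67], [0.24, 2.81], [-2.84, 2.84]. Speed limits (rad/s): [2.79, 2.79, 3.14, 3.14, 3.14, 3.14].

## Interface

Orientations are given as a rotation vector (axis times angle).
In Python, from cell import telemetry, capture, job gives the robot as it stands.
- The arm moves only by the tool apply_moves, never from a script. Its argument "motion" is a list that holds one entry, the list of rows, each a list of 7 numbers: the turn, a rotation vector about the tool's x, y, z in degrees, then the shift along the tool's x, y, z in cm, then the opening, from 0 (shut) to 1 (fully open). A call has 1 to 8 rows; each row is the pose to reach, as a shift and turn from the pose commanded when the call began, along the tool's axes at that moment; what a row does not reach only later rows make up. A row lasts 1/12 s, in which the tool goes at most 41.7 mm and 7.16 degrees, less where a joint would pass 70% of its speed; a pose out of reach is approached as far as the arm can. A call with a gripper value outside its range is refused whole. The fingers move at their own pace and stop on an object; the grip force is fixed at half the most. Time passes only in rows, so rows that repeat a pose let the fingers close. It gives the time, the measured TCP pose, the force and the opening at its end, in the units of the state.
- telemetry.observe(): the state, without advancing time (a new reading comes with each control period).
- capture(name): name is "scene" or "top" or "wrist"; returns a dict with "img" (384x512x3 uint8, red, green, blue), "z_map" (384x512 float32, m along the optical axis (not along the pixel's ray), 0 where there is no reading), "fx", "fy", "cx", "cy" (pixels), "world_from_camera" (4x4, takes a point from camera to world coordinates). Camera axes: x right, y down, z forward; pixel columns grow to the right and rows downward; lengths in m; the calibration is good to about 2 mm. A picture is of the moment at which its call begins.
- job.sign_off(): hands the job in, once; it reports no verdict.
The state is a dict: "t": time; "joint_pos": joint angles; "dq": joint speeds; "tau": joint torques, N m; "ee_pos": TCP position; "orientation": TCP orientation; "ft_force": force on the tool from outside, world axes, zero at the start; "torque": the same for the moment, N m; "gripper_width": finger opening in m.
Only numpy, scipy, OpenCV 4.12 (cv2) and the standard library are available. Lean on these libraries where they do the work, as an engineer would, in place of code of your own. Each camera call takes 0.05 s, during which the arm holds its last target.

## Working session

There is one attempt and no reset: what is moved stays moved. The work goes in short steps, Python scripts to look and compute and a tool call to move; the robot and the scene stay as the last step left them, time stands still between calls to the robot, and variables do not carry over. Pictures are saved under pics/ and viewed, and the job is handed in when it is done.

Besides the shell and the picture viewer there is one more tool, called after "Emit:" as name([rows], argument=value, ...), one row to a line, values as JSON. apply_moves: Moves the arm, as the interface text tells. Its arguments: {"type":"object","properties":{"motion":{"type":"array"}},"required":["motion"]}

```bash
ls; mkdir -p pics; python3 - <<'E'
from cell import telemetry, capture, job
import cv2
print(telemetry.observe())
for n in ["scene","top","wrist"]:
    c=capture(n); cv2.imwrite(f"pics/{n}0.png",c["img"][:,:,::-1]); print(n,c["fx"],c["fy"],c["cx"],c["cy"],c["world_from_camera"].round(3).tolist())
E
```

```text
pics
{'t': 0.0, 'joint_pos': array([-1.38697606e+00,  2.87203797e-01,  1.57820501e+00,  2.32436435e-05,
        1.27861840e+00, -1.49992618e-01]), 'dq': array([ 1.18964707e-03,  9.16344576e-05, -8.14124137e-04,  5.35878697e-04,
       -4.20041102e-04,  8.17158239e-04]), 'tau': array([ 1.07062999e-03, -4.05971897e+01, -2.92628288e+01, -1.34793063e-04,
        5.86094975e-03,  5.48333730e-06]), 'ee_pos': array([ 0.22107582, -0.63705754,  0.22990661]), 'orientation': array([-3.09553628e+00, -5.21506024e-01,  2.97097946e-05]), 'ft_force': array([ 0.72870623, -0.14444848,  0.1469061 ]), 'torque': array([-0.01477517, -0.02741763,  0.01458352]), 'gripper_width': 0.08523185197689392}
scene 438.83776460398457 438.83776460398457 249.40410055274813 188.7999655819388 [[0.708, 0.442, -0.551, 1.19], [0.706, -0.466, 0.533, -0.682], [-0.021, -0.767, -0.642, 0.855], [0.0, 0.0, 0.0, 1.0]]
top 405.900642121954 405.900642121954 253.33913568045776 186.34350133284153 [[-0.023, -0.982, 0.185, 0.341], [-1.0, 0.021, -0.014, -0.063], [0.009, -0.185, -0.983, 1.238], [0.0, 0.0, 0.0, 1.0]]
wrist 278.2107551446073 278.2107551446073 255.24270122899762 187.94824112640913 [[0.329, -0.899, -0.29, 0.296], [-0.944, -0.313, -0.099, -0.611], [-0.001, 0.306, -0.952, 0.372], [0.0, 0.0, 0.0, 1.0]]
```

View pics/scene0.png

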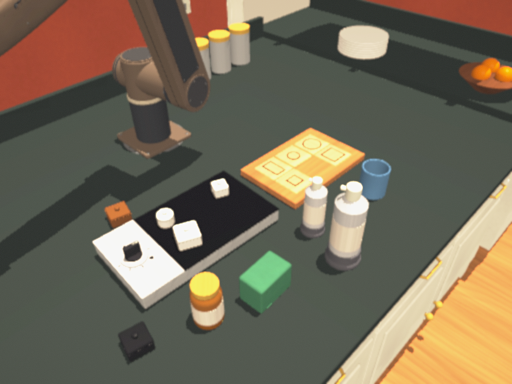

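View pics/top0.png

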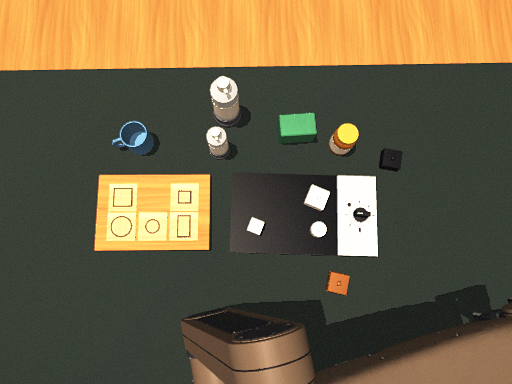

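View pics/wrist0.png

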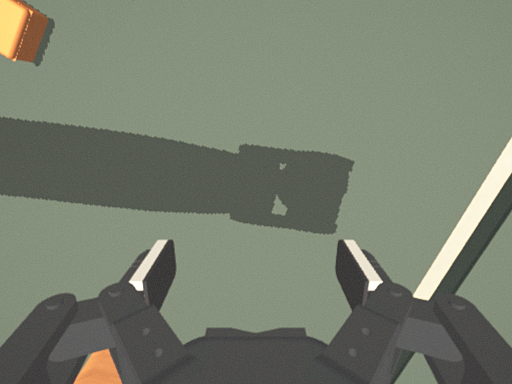

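Three pots are on the plate: a large square one at about (317,197), a small round one at (318,229) and a small square one at (256,226) in the top view. The dial is at (361,213) and the smaller canister at (217,142). Next I'll measure them.

```bash
cat > h.py <<'E'
import numpy as np, cv2
from cell import telemetry, capture, job
from scipy.spatial.transform import Rotation as R
def ray(c,u,v,z):
    d=c["world_from_camera"][:3,:3]@np.array([(u-c["cx"])/c["fx"],(v-c["cy"])/c["fy"],1.]); o=c["world_from_camera"][:3,3]
    return o+d*(z-o[2])/d[2]
def proj(c,p):
    T=np.linalg.inv(c["world_from_camera"]); q=T[:3,:3]@np.asarray(p)+T[:3,3]
    return np.array([c["fx"]*q[0]/q[2]+c["cx"],c["fy"]*q[1]/q[2]+c["cy"]])
def cloud(c):
    h,w=c["z_map"].shape; u,v=np.meshgrid(np.arange(w),np.arange(h)); z=c["z_map"]
    P=np.stack([(u-c["cx"])/c["fx"]*z,(v-c["cy"])/c["fy"]*z,z],-1)
    return P@c["world_from_camera"][:3,:3].T+c["world_from_camera"][:3,3]
def save(c,name,box=None,s=1):
    i=c["img"][:,:,::-1]
    if box: i=i[box[1]:box[3],box[0]:box[2]]
    cv2.imwrite("pics/"+name,cv2.resize(i,None,fx=s,fy=s,interpolation=cv2.INTER_CUBIC))
E
python3 - <<'E'
from h import *
c=capture("top"); save(c,"top1.png",(85,60,415,310),2.4)
np.savez("top.npz",**c)
P=cloud(c)
hsv=cv2.cvtColor(c["img"],cv2.COLOR_RGB2HSV)
white=((hsv[...,1]<60)&(hsv[...,2]>150)).astype(np.uint8)
n,l,s,ce=cv2.connectedComponentsWithStats(white)
for i in range(1,n):
    if s[i,4]<40: continue
    q=P[l==i]; q=q[np.isfinite(q).all(1)]
    r=cv2.minAreaRect(np.argwhere(l==i)[:,::-1].astype(np.float32))
    print(s[i],ce[i].round(1),np.median(q,0).round(3),q.max(0).round(3),q.min(0).round(3),r)
E
```

```text
[210  76  28  27 528] [223.2  89.4] [ 0.804 -0.002  0.194] [0.946 0.054 1.238] [ 0.341 -0.063 -0.007] ((223.5, 89.0), (26.0, 27.0), 90.0)
[206 126  21  23 304] [215.6 136.1] [0.691 0.024 0.143] [0.775 0.067 0.176] [ 0.669 -0.003 -0.005] ((215.80001831054688, 136.1000213623047), (19.677396774291992, 20.124608993530273), 63.43495178222656)
[ 337  175   41   82 3003] [356.3 215.6] [ 0.466 -0.379  0.049] [ 0.605 -0.063  1.238] [ 0.341 -0.461 -0.008] ((356.9999694824219, 215.49996948242188), (39.99999237060547, 80.99998474121094), 0.0)
[110 184  27   6  87] [121.2 185.6] [0.58  0.326 0.023] [0.587 0.358 0.03 ] [0.569 0.276 0.018] ((123.0, 186.5), (26.0, 5.0), 0.0)
[171 184  27   5 115] [183.3 185.9] [0.576 0.135 0.023] [0.583 0.171 0.029] [0.569 0.092 0.016] ((184.0, 186.0), (4.0, 26.0), 90.0)
[304 184  26  26 408] [316.9 196.6] [ 0.524 -0.26   0.085] [ 0.568 -0.063  1.238] [ 0.341 -0.304  0.048] ((316.88165283203125, 196.78402709960938), (20.230772018432617, 20.615385055541992), 22.61986541748047)
[108 213  27   5 102] [120.7 214.6] [0.492 0.321 0.023] [0.498 0.36  1.238] [ 0.341 -0.063  0.017] ((121.0, 215.0), (4.0, 26.0), 90.0)
[139 213  28   5 122] [152.1 214.8] [0.489 0.227 0.024] [0.496 0.266 1.238] [ 0.341 -0.063  0.017] ((152.5, 215.0), (4.0, 27.0), 90.0)
[171 213  27   5  71] [182.9 214.3] [0.49  0.137 0.023] [0.494 0.17  0.029] [0.48  0.092 0.017] ((184.0, 215.0), (26.0, 4.0), 0.0)
[247 217  17  18 203] [255.2 225.4] [ 0.446 -0.081  0.081] [ 0.473 -0.057  0.095] [ 0.421 -0.105  0.045] ((255.20689392089844, 225.48275756835938), (14.112845420837402, 14.484236717224121), 21.801410675048828)
[311 221  16  16 200] [318.3 228.7] [ 0.432 -0.261  0.081] [ 0.458 -0.063  1.238] [ 0.341 -0.289  0.047] ((318.5, 228.5), (15.0, 15.0), 90.0)
```

View pics/top1.png

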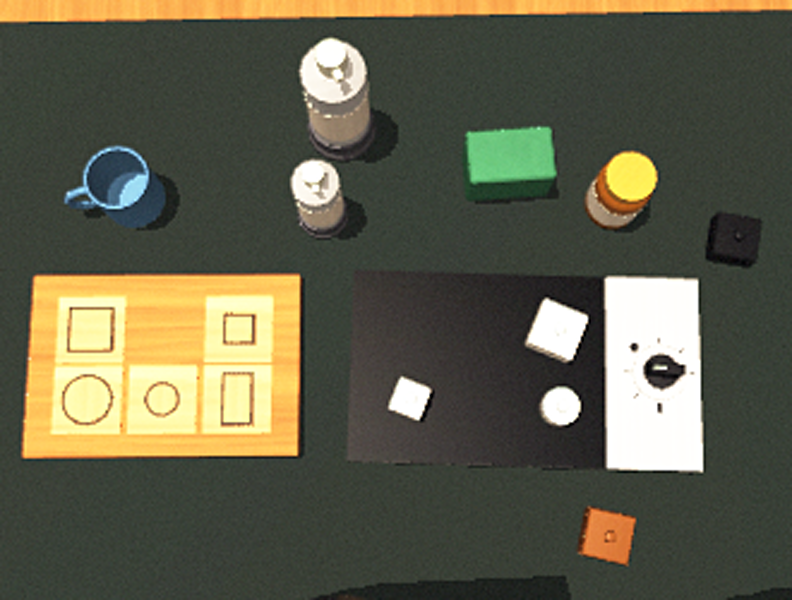

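```bash
cat >> h.py <<'E'
def state():
    s=telemetry.observe(); Rm=R.from_rotvec(s["orientation"]); return s,Rm
def plan(pos,psi=None):
    """psi = world yaw of tool x, deg, tool down"""
    s,Rm=state(); m=Rm.as_matrix()
    sh=m.T@(np.asarray(pos)-s["ee_pos"])*100
    if psi is None: t=np.zeros(3)
    else:
        a=np.radians(psi); T=np.array([[np.cos(a),np.sin(a),0],[np.sin(a),-np.cos(a),0],[0,0,-1]])
        t=(Rm.inv()*R.from_matrix(T)).as_rotvec(degrees=True)
    yaw=np.degrees(np.arctan2(m[1,0],m[0,0]))
    print("t",round(s["t"],2),"pos",s["ee_pos"].round(4),"yaw",yaw.round(2),"w",round(s["gripper_width"],4),"F",s["ft_force"].round(1))
    print("TURN",t.round(2),"SHIFT",sh.round(2),"rows",max(np.linalg.norm(sh)/4.17,np.linalg.norm(t)/7.16))
E
python3 - <<'E'
from h import *
plan([.466,-.395,.25],0)
E
```

```text
t 0.2 pos [ 0.2211 -0.6373  0.2304] yaw 19.13 w 0.0855 F [-0.2 -0.5  0.1]
TURN [-0.09  0.   19.13] SHIFT [ 31.08 -14.87  -1.93] rows 8.274643510784177
```

Emit:
apply_moves([
  [[0,0,19.1,31.1,-14.9,-1.9,1],[0,0,19.1,31.1,-14.9,-1.9,1],[0,0,19.1,31.1,-14.9,-1.9,1],[0,0,19.1,31.1,-14.9,-1.9,1],[0,0,19.1,31.1,-14.9,-1.9,1],[0,0,19.1,31.1,-14.9,-1.9,1],[0,0,19.1,31.1,-14.9,-1.9,1],[0,0,19.1,31.1,-14.9,-1.9,1]],
])

```text
t: 0.87
ee_pos: [0.4587, -0.4017, 0.2497]
orientation: [-3.142, -0.0, 0.0]
ft_force: [0.5, -0.7, 0.0]
gripper_width: 0.0857
```

Emit:
apply_moves([
  [[0,0,0,0,0,0,1],[0,0,0,0,0,0,1],[0,0,0,0,0,0,1]],
])

```text
t: 1.12
ee_pos: [0.4575, -0.4035, 0.2494]
orientation: [3.141, 0.002, -0.001]
ft_force: [-0.1, 0.4, -0.2]
gripper_width: 0.086
```

```bash
python3 - <<'E'
from h import *
plan([.466,-.395,.25],0)
c=capture("wrist"); save(c,"w1.png",None,1.5); np.savez("w1.npz",**c)
c=capture("top"); save(c,"top2.png")
E
```

```text
t 1.12 pos [ 0.4575 -0.4035  0.2494] yaw 0.07 w 0.086 F [-0.1  0.4 -0.2]
TURN [0.01 0.04 0.07] SHIFT [ 0.85 -0.85 -0.06] rows 0.2889562687332194
```

View pics/w1.png

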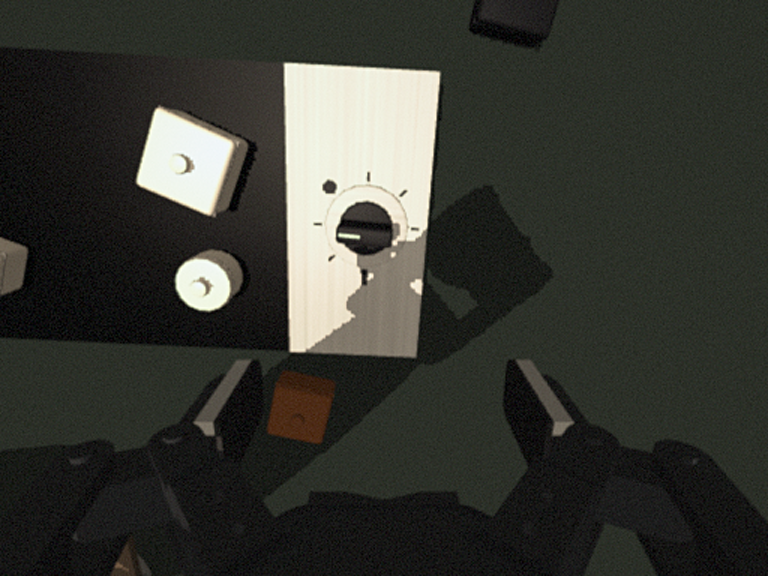

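The pointer, a white line near (348,237), points left (+y). That is about 90° clockwise of the off bar at (365,275), and the round dot is at (329,186). Now I'll measure all of it.

```bash
python3 - <<'E'
from h import *
c=dict(np.load("w1.npz")); P=cloud(c); im=c["img"]; g=cv2.cvtColor(im,cv2.COLOR_RGB2GRAY)
save(c,"w1d.png",(180,100,310,200),6)
print("depth bar", [P[v,u].round(4) for u,v in [(230,158),(240,157),(250,157),(255,157),(240,163)]])
# dark marks on panel
x0,y0,x1,y1=205,112,290,195
m=np.zeros_like(g); m[y0:y1,x0:x1]=(g[y0:y1,x0:x1]<70)
n,l,s,ce=cv2.connectedComponentsWithStats(m)
for i in range(1,n):
    if s[i,4]>4: print(s[i],ce[i].round(1),ray(c,*ce[i],.05).round(4))
# panel corners & plate corners
for uv in [(284,63),(440,71),(417,357),(289,352)]: print("panel corner",ray(c,uv[0]/1.5,uv[1]/1.5,.05).round(4))
t=dict(np.load("top.npz"))
for uv in [(355,271),(698,278),(703,471),(347,460)]: print("tray corner",ray(t,uv[0]/2.4+85,uv[1]/2.4+60,.05).round(4))
E
```

```text
depth bar [array([ 0.4745, -0.3757,  0.0938]), array([ 0.4755, -0.3865,  0.0932]), array([ 0.4753, -0.3974,  0.092 ]), array([ 0.4754, -0.4028,  0.0926]), array([ 0.4621, -0.3848,  0.0635])]
[282 112   8  83 410] [286.5 163.5] [ 0.4586 -0.4424  0.05  ]
[216 121   8   7  43] [219.3 124.2] [ 0.5066 -0.3599  0.05  ]
[224 135  38  35 952] [244. 152.] [ 0.473  -0.3892  0.05  ]
[241 180   4  10  28] [242.6 183.9] [ 0.4317 -0.387   0.05  ]
panel corner [ 0.5952 -0.3302  0.05  ]
panel corner [ 0.5902 -0.4451  0.05  ]
panel corner [ 0.3543 -0.4346  0.05  ]
panel corner [ 0.3591 -0.3181  0.05  ]
tray corner [ 0.6072 -0.0187  0.05  ]
tray corner [ 0.5892 -0.4474  0.05  ]
tray corner [ 0.3514 -0.4346  0.05  ]
tray corner [ 0.3743 -0.0058  0.05  ]
```

View pics/w1d.png

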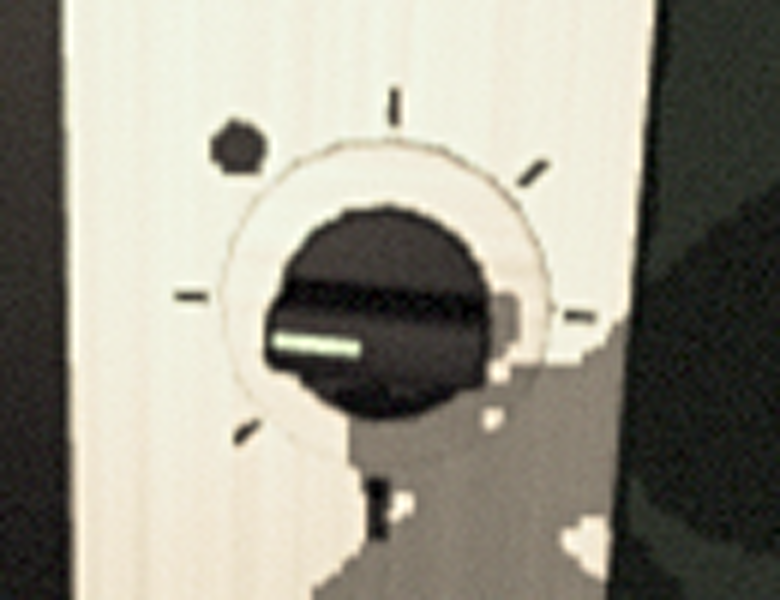

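```bash
python3 - <<'E'
from h import *
c=dict(np.load("w1.npz"))
f=lambda u,v,z: ray(c,180+(u+.5)/6-.5,100+(v+.5)/6-.5,z)[:2]
L,Rr,T,D,B=[f(*q,.05) for q in [(190,296),(580,316),(395,107),(239,148),(377,510)]]
ctr=(L+Rr)/2; print("ctr",ctr, np.linalg.norm(D-ctr), np.degrees(np.arctan2(*(D-ctr)[::-1])), "LR dir",np.degrees(np.arctan2(*(L-Rr)[::-1])),"bar",np.degrees(np.arctan2(*(B-ctr)[::-1])),np.linalg.norm(B-ctr))
for z in (.088,.093):
    a,b=f(272,341,z),f(362,349,z); print(z,a,b,np.degrees(np.arctan2(*(a-b)[::-1])),np.linalg.norm(a-ctr),np.degrees(np.arctan2(*(a-ctr)[::-1])))
E
```

```text
ctr [ 0.4747599  -0.38899895] 0.043007314288155636 42.344310670029074 LR dir 87.17053132998964 bar 177.0797549072101 0.04404844389638876
0.088 [ 0.47508864 -0.36957098] [ 0.47362901 -0.38613331] 84.96358054437995 0.019430749900543817 89.0305949963282
0.093 [ 0.47610008 -0.37011767] [ 0.47466451 -0.38640712] 84.96358054437977 0.018928779518148597 85.93998121092552
```

```bash
python3 - <<'E'
from h import *
plan([.4748,-.389,.16],85.5)
E
```

```text
t 1.22 pos [ 0.4567 -0.4045  0.2493] yaw -0.07 w 0.0858 F [ 0.6 -0.4 -0.7]
TURN [-3.000e-02  2.000e-02 -8.557e+01] SHIFT [ 1.81 -1.55  8.93] rows 11.950537552963894
```

Emit:
apply_moves([
  [[0,0,-57,1.0,-1.0,5,1],[0,0,-57,1.0,-1.0,5,1],[0,0,-57,1.0,-1.0,5,1],[0,0,-57,1.0,-1.0,5,1],[0,0,-57,1.0,-1.0,5,1],[0,0,-57,1.0,-1.0,5,1],[0,0,-57,1.0,-1.0,5,1],[0,0,-57,1.0,-1.0,5,1]],
])

```text
t: 1.88
ee_pos: [0.4663, -0.395, 0.1993]
orientation: [-2.758, -1.504, 0.0]
ft_force: [1.1, -0.3, 0.3]
gripper_width: 0.0853
```

```bash
python3 - <<'E'
from h import *
plan([.4748,-.389,.16],85.5)
E
```

```text
t 1.88 pos [ 0.4663 -0.395   0.1993] yaw 57.21 w 0.0853 F [ 1.1 -0.3  0.3]
TURN [-3.000e-02 -1.000e-02 -2.829e+01] SHIFT [0.97 0.39 3.93] rows 3.9515272215111974
```

Emit:
apply_moves([
  [[0,0,-28.4,0.97,0.39,3.9,0.5],[0,0,-28.4,0.97,0.39,3.9,0.5],[0,0,-28.4,0.97,0.39,3.9,0.5],[0,0,-28.4,0.97,0.39,3.9,0.5],[0,0,-28.4,0.97,0.39,3.9,0.5],[0,0,-28.4,0.97,0.39,3.9,0.5],[0,0,-28.4,0.97,0.39,3.9,0.5],[0,0,-28.4,0.97,0.39,3.9,0.5]],
])

```text
t: 2.55
ee_pos: [0.4758, -0.3881, 0.1608]
orientation: [2.311, 2.128, 0.0]
ft_force: [0.6, 0.3, 0.0]
gripper_width: 0.0427
```

```bash
python3 - <<'E'
from h import *
plan([.4748,-.389,.068],85.5)
c=capture("wrist"); save(c,"w2.png",None,1.5); np.savez("w2.npz",**c)
E
```

```text
t 2.55 pos [ 0.4758 -0.3881  0.1608] yaw 85.27 w 0.0427 F [0.6 0.3 0. ]
TURN [ 0.01  0.01 -0.23] SHIFT [-0.1  -0.1   9.28] rows 2.2257234353679496
```

View pics/w2.png

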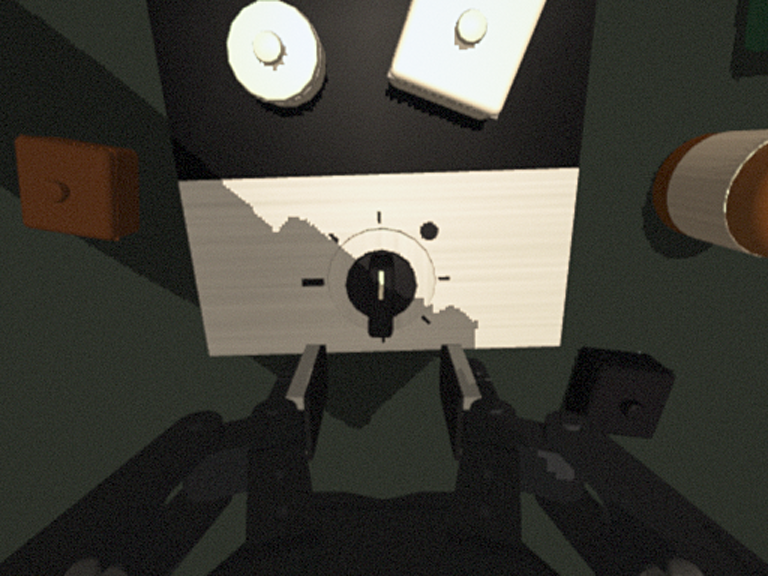

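The bar is upright in the view at (381,285), lined up between the fingers. I'll go down and close.

Emit:
apply_moves([
  [[0,0,-0.2,-0.1,-0.1,4,0.5],[0,0,-0.2,-0.1,-0.1,7,0.5],[0,0,-0.2,-0.1,-0.1,9.2,0.5],[0,0,-0.2,-0.1,-0.1,9.2,0],[0,0,-0.2,-0.1,-0.1,9.2,0],[0,0,-0.2,-0.1,-0.1,9.2,0],[0,0,-0.2,-0.1,-0.1,9.2,0],[0,0,-0.2,-0.1,-0.1,9.2,0]],
])

```text
t: 3.27
ee_pos: [0.4746, -0.3886, 0.0695]
orientation: [-2.304, -2.135, 0.002]
ft_force: [-4.2, 0.3, -1.3]
gripper_width: 0.0126
```

Emit:
apply_moves([
  [[0,0,0,0,0,0,0],[0,0,0,0,0,0,0],[0,0,0,0,0,0,0]],
])

```text
t: 3.52
ee_pos: [0.4746, -0.3886, 0.0694]
orientation: [-2.304, -2.135, 0.001]
ft_force: [-5.5, -0.2, 1.1]
gripper_width: 0.013
```

```bash
python3 - <<'E'
from h import *
plan([.4748,-.389,.068],177.1)
print(state()[0]["torque"],np.degrees(state()[0]["joint_pos"][5]))
E
```

```text
t 3.52 pos [ 0.4746 -0.3886  0.0694] yaw 85.64 w 0.013 F [-5.5 -0.2  1.1]
TURN [-6.000e-02 -4.000e-02 -9.146e+01] SHIFT [-0.04  0.02  0.14] rows 12.774368893966322
[0.02199249 0.74011149 0.02031757] -44.350131744212035
```

Emit:
apply_moves([
  [[0,0,-50,0,0,0,0],[0,0,-50,0,0,0,0],[0,0,-50,0,0,0,0],[0,0,-50,0,0,0,0],[0,0,-50,0,0,0,0],[0,0,-50,0,0,0,0],[0,0,-50,0,0,0,0],[0,0,-50,0,0,0,0]],
])

```text
t: 4.18
ee_pos: [0.4741, -0.3887, 0.0694]
orientation: [-1.179, -2.909, 0.001]
ft_force: [-7.4, -0.5, 2.9]
gripper_width: 0.0131
```

Emit:
apply_moves([
  [[0,0,-42,0,0,0,0],[0,0,-42,0,0,0,0],[0,0,-42,0,0,0,0],[0,0,-42,0,0,0,0],[0,0,-42,0,0,0,0],[0,0,-42,0,0,0,0],[0,0,-42,0,0,0,0],[0,0,-42,0,0,0,0]],
])

```text
t: 4.85
ee_pos: [0.4738, -0.3891, 0.0694]
orientation: [-0.067, -3.138, 0.0]
ft_force: [-7.4, -1.6, 1.6]
gripper_width: 0.013
```

```bash
python3 - <<'E'
from h import *
plan([.4748,-.389,.068],177.1)
print(state()[0]["torque"],np.degrees(state()[0]["joint_pos"][5]))
E
```

```text
t 4.85 pos [ 0.4738 -0.3891  0.0694] yaw 177.54 w 0.013 F [-7.4 -1.6  1.6]
TURN [-0.01 -0.16  0.44] SHIFT [-0.1   0.01  0.14] rows 0.06511036995417327
[-0.01376915  1.29752719 -0.34163564] -136.2688025265114
```

Emit:
apply_moves([
  [[0,0,-2,0,0,0,0],[0,0,-2,0,0,0,0],[0,0,-2,0,0,0,0],[0,0,-2,0,0,0,0]],
])

```text
t: 5.18
ee_pos: [0.4737, -0.3891, 0.0695]
orientation: [-0.021, -3.139, -0.002]
ft_force: [-7.9, -1.0, 2.2]
gripper_width: 0.0127
```

```bash
python3 - <<'E'
from h import *
plan([.4748,-.389,.068],177.1)
print(state()[0]["torque"],np.degrees(state()[0]["joint_pos"][5]))
E
```

```text
t 5.18 pos [ 0.4737 -0.3891  0.0695] yaw 179.22 w 0.0127 F [-7.9 -1.   2.2]
TURN [ 0.05 -0.12  2.12] SHIFT [-0.11  0.01  0.15] rows 0.2966858257828029
[-0.10209125  1.43559174 -1.36018364] -138.03564224068649
```

The torque rose to -1.36 N·m, so the dial is on its stop. I'll release, rise and look.

Emit:
apply_moves([
  [[0,0,1.5,0,0,0,0],[0,0,1.5,0,0,0,0.5],[0,0,1.5,0,0,0,0.5],[0,0,1.5,0,0,0,0.5],[0,0,1.5,0,0,0,0.5],[0,0,1.5,0,0,-4,0.5],[0,0,1.5,0,0,-8,0.7],[0,0,1.5,0,0,-14,1]],
])

```text
t: 5.85
ee_pos: [0.475, -0.3875, 0.1906]
orientation: [-0.05, -3.14, -0.003]
ft_force: [0.7, -0.5, -0.1]
gripper_width: 0.0655
```

Emit:
apply_moves([
  [[0,0,0,0,-3,-5,1],[0,0,0,0,-6,-5,1],[0,0,0,0,-10,-5,1],[0,0,0,0,-10,-5,1],[0,0,0,0,-10,-5,1]],
])

```text
t: 6.27
ee_pos: [0.4717, -0.49, 0.2402]
orientation: [0.054, 3.14, -0.0]
ft_force: [-0.1, 0.4, -0.1]
gripper_width: 0.0853
```

```bash
python3 - <<'E'
from h import *
plan([.4748,-.389,.068],177.1)
c=capture("wrist"); save(c,"w3.png",None,1.5); np.savez("w3.npz",**c)
c=capture("top"); save(c,"top3.png",(85,60,415,310),2.4); np.savez("top3.npz",**c)
E
```

```text
t 6.27 pos [ 0.4717 -0.49    0.2402] yaw 178.02 w 0.0853 F [-0.1  0.4 -0.1]
TURN [-0.    0.04  0.92] SHIFT [ 0.05 10.1  17.22] rows 4.788068323688501
```

View pics/w3.png

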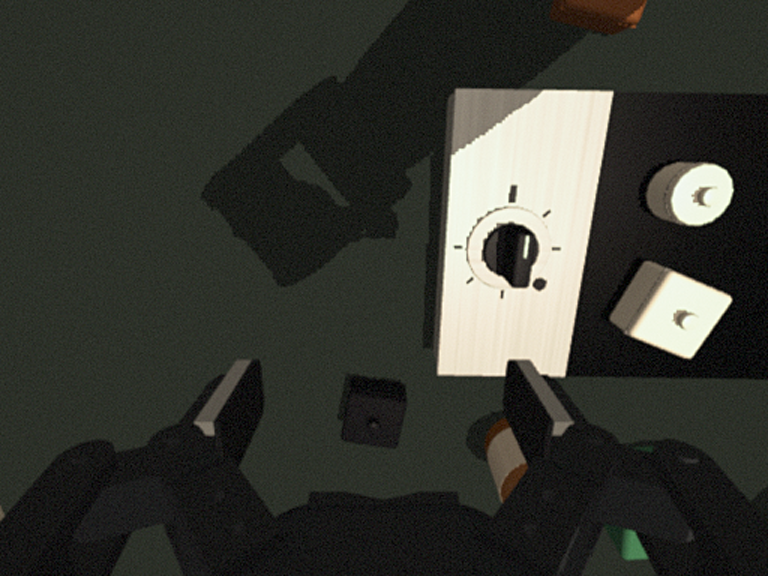

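View pics/top3.png

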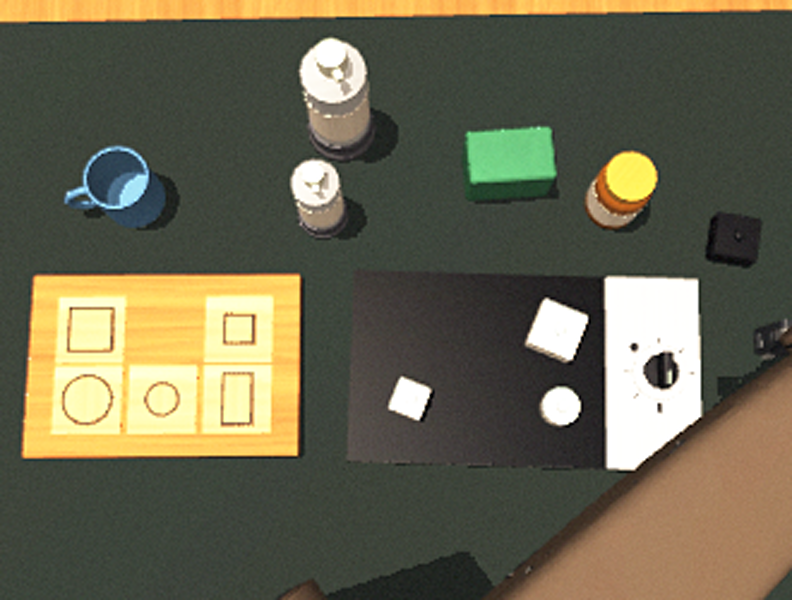

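The dial pointer at (527,245) is now parallel to the off bar direction, at (512,193), so it is off. Next I'll measure the pots and nests.

```bash
cat >> h.py <<'E'
def pots(c,zlo=.075,zhi=.092):
    P=cloud(c); hsv=cv2.cvtColor(c["img"],cv2.COLOR_RGB2HSV)
    ok=(c["z_map"]>0)&(P[...,2]>zlo)&(P[...,2]<zhi)&(hsv[...,1]<70)&(hsv[...,2]>90)&(P[...,0]>.33)&(P[...,0]<.63)&(P[...,1]>-.34)&(P[...,1]<.40)
    n,l,s,ce=cv2.connectedComponentsWithStats(ok.astype(np.uint8))
    for i in range(1,n):
        if s[i,4]<60: continue
        m=np.uint8(l==i); q=P[l==i]; zt=np.median(q[:,2])
        ct=max(cv2.findContours(m,cv2.RETR_EXTERNAL,cv2.CHAIN_APPROX_NONE)[0],key=len)[:,0]
        W=np.array([ray(c,u,v,zt)[:2] for u,v in ct],np.float32)
        r=cv2.minAreaRect(W*1000)
        print("pot px",ce[i].round(0),"zt",zt.round(4),"rect c",np.round(np.array(r[0])/1000,4),"size",np.round(r[1],1),"ang",round(r[2],1),"med",((q[:,:2].max(0)+q[:,:2].min(0))/2).round(4),"mean",W.mean(0).round(4))
def nests(c,z=.024,box=None):
    g=cv2.cvtColor(c["img"],cv2.COLOR_RGB2GRAY); hsv=cv2.cvtColor(c["img"],cv2.COLOR_RGB2HSV)
    s=4; G=cv2.resize(g,None,fx=s,fy=s,interpolation=cv2.INTER_CUBIC)
    b=cv2.adaptiveThreshold(G,255,cv2.ADAPTIVE_THRESH_MEAN_C,cv2.THRESH_BINARY_INV,61,18)
    cs,h=cv2.findContours(b,cv2.RETR_CCOMP,cv2.CHAIN_APPROX_NONE)
    for k,ct in enumerate(cs):
        if h[0][k][3]<0: continue   # holes only
        uv=(ct[:,0]+.5)/s-.5
        W=np.array([ray(c,u,v,z)[:2] for u,v in uv],np.float32)
        ctr=W.mean(0)
        if not(.38<ctr[0]<.62 and .08<ctr[1]<.40): continue
        r=cv2.minAreaRect(W*1000); a=cv2.contourArea(W*1000)
        if a<700 or max(r[1])>72: continue
        print("nest px",uv.mean(0).round(0),"rect c",np.round(np.array(r[0])/1000,4),"size",np.round(r[1],1),"ang",round(r[2],1),"fill",round(a/(r[1][0]*r[1][1]),2))
E
python3 - <<'E'
from h import *
t=dict(np.load("top3.npz")); w=dict(np.load("w3.npz"))
pots(t); print(); pots(w); print(); nests(t)
E
```

```text
pot px [317. 197.] zt 0.0845 rect c [ 0.5232 -0.2611] size [57.5 59. ] ang 65.6 med [ 0.5239 -0.2617] mean [ 0.5225 -0.2613]
pot px [256. 226.] zt 0.0808 rect c [ 0.4447 -0.0819] size [39.2 40.2] ang 66.6 med [ 0.4458 -0.0835] mean [ 0.445  -0.0824]
pot px [319. 229.] zt 0.0813 rect c [ 0.4315 -0.2612] size [43.1 39.8] ang 88.7 med [ 0.4315 -0.2615] mean [ 0.4315 -0.2613]

pot px [466. 129.] zt 0.0811 rect c [ 0.4327 -0.2641] size [46.7 41.9] ang 88.1 med [ 0.433  -0.2616] mean [ 0.4325 -0.2656]
pot px [451. 208.] zt 0.085 rect c [ 0.5225 -0.2659] size [64.5 57.2] ang 66.0 med [ 0.5241 -0.2624] mean [ 0.5207 -0.2676]

nest px [152. 226.] rect c [0.4564 0.2254] size [35.6 36. ] ang 45.0 fill 0.77
nest px [121. 226.] rect c [0.458  0.3179] size [56.2 55.7] ang 2.4 fill 0.78
nest px [183. 226.] rect c [0.4555 0.133 ] size [33.3 59.1] ang 89.1 fill 0.93
nest px [184. 197.] rect c [0.5421 0.1312] size [32.5 32.5] ang 0.3 fill 0.93
nest px [122. 197.] rect c [0.5456 0.3173] size [51.1 51.2] ang 88.8 fill 0.96
```

```bash
python3 - <<'E'
from h import *
plan([.4315,-.2613,.15],178)
E
```

```text
t 6.37 pos [ 0.472  -0.4876  0.2395] yaw 178.14 w 0.0853 F [ 0.2  0.2 -0.3]
TURN [ 0.09 -0.02  0.14] SHIFT [ 4.77 22.47  8.99] rows 5.916048393889163
```

Emit:
apply_moves([
  [[0,0,0,4.8,22.4,9,0.8],[0,0,0,4.8,22.4,9,0.8],[0,0,0,4.8,22.4,9,0.8],[0,0,0,4.8,22.4,9,0.8],[0,0,0,4.8,22.4,9,0.8],[0,0,0,4.8,22.4,9,0.8],[0,0,0,4.8,22.4,9,0.8],[0,0,0,4.8,22.4,9,0.8]],
])

```text
t: 7.03
ee_pos: [0.4301, -0.2591, 0.1486]
orientation: [-0.045, -3.139, -0.004]
ft_force: [0.6, 0.3, 0.7]
gripper_width: 0.0683
```

```bash
python3 - <<'E'
from h import *
plan([.4318,-.2613,.058],178)
c=capture("wrist"); save(c,"w4.png",None,1.5); np.savez("w4.npz",**c); pots(c)
E
```

```text
t 7.03 pos [ 0.4301 -0.2591  0.1486] yaw 178.36 w 0.0683 F [0.6 0.3 0.7]
TURN [ 0.13 -0.14  0.36] SHIFT [-0.2  -0.24  9.06] rows 2.1745291515689527
pot px [252. 202.] zt 0.0814 rect c [ 0.4318 -0.2609] size [42.6 43.8] ang 67.3 med [ 0.4326 -0.2611] mean [ 0.4308 -0.2608]
pot px [469. 211.] zt 0.0811 rect c [ 0.444  -0.0847] size [43.8 39.2] ang 67.2 med [ 0.4451 -0.0813] mean [ 0.4428 -0.0858]
pot px [255. 296.] zt 0.0852 rect c [ 0.5205 -0.2609] size [58.2 62.7] ang 65.9 med [ 0.5221 -0.261 ] mean [ 0.5193 -0.261 ]
```

View pics/w4.png

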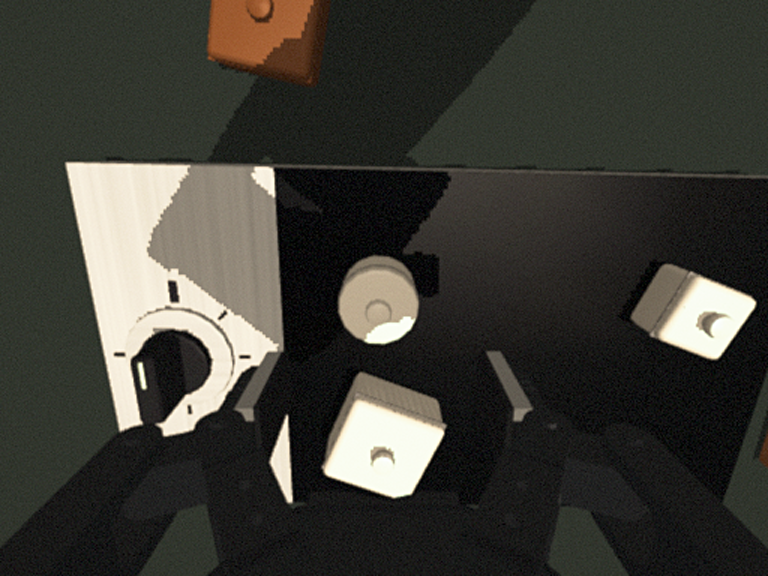

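The round pot at (378,300) is centred between the fingers. I'll go down, grip it and lift.

Emit:
apply_moves([
  [[0,0,0,-0.2,-0.2,3.5,0.8],[0,0,0,-0.2,-0.2,7,0.8],[0,0,0,-0.2,-0.2,9.1,0.8],[0,0,0,-0.2,-0.2,9.1,0.8],[0,0,0,-0.2,-0.2,9.1,0.3],[0,0,0,-0.2,-0.2,9.1,0.3],[0,0,0,-0.2,-0.2,9.1,0.3],[0,0,0,-0.2,-0.2,9.1,0.3]],
])

```text
t: 7.75
ee_pos: [0.4349, -0.2668, 0.062]
orientation: [0.051, 3.137, -0.006]
ft_force: [-0.3, -1.5, 3.5]
gripper_width: 0.0418
```

Emit:
apply_moves([
  [[0,0,0,0,0,0,0.3],[0,0,0,0,0,0,0.3],[0,0,0,0,0,-2,0.3],[0,0,0,0,0,-5,0.3],[0,0,0,0,0,-9,0.3],[0,0,0,0,0,-9,0.3]],
])

```text
t: 8.25
ee_pos: [0.4368, -0.2681, 0.1577]
orientation: [0.051, 3.13, -0.015]
ft_force: [1.0, -1.6, -0.1]
gripper_width: 0.0421
```

```bash
python3 - <<'E'
from h import *
plan([.4564,.10,.17],178)
c=capture("wrist"); save(c,"w5.png",None,1.); np.savez("w5.npz",**c)
E
```

```text
t 8.25 pos [ 0.4368 -0.2681  0.1577] yaw 178.15 w 0.0421 F [ 1.  -1.6 -0.1]
TURN [-0.55  0.63  0.14] SHIFT [-0.79 36.84 -1.58] rows 8.844074412490956
```

View pics/w5.png

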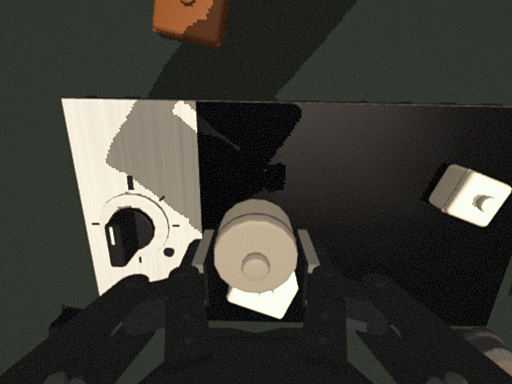

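```bash
python3 - <<'E'
from h import *
c=dict(np.load("w5.npz")); pots(c,.170,.1815)
plan([.4564,.10,.17],178)
E
```

```text
pot px [255. 251.] zt 0.177 rect c [ 0.4329 -0.267 ] size [41.8 45.6] ang 85.5 med [ 0.4348 -0.2671] mean [ 0.4309 -0.2669]
pot px [205. 240.] zt 0.1761 rect c [ 0.4248 -0.2919] size [4.2 7.5] ang 68.5 med [ 0.4249 -0.2921] mean [ 0.4247 -0.2919]
pot px [306. 241.] zt 0.1767 rect c [ 0.4264 -0.2419] size [7.9 4.4] ang 17.9 med [ 0.4264 -0.2418] mean [ 0.4263 -0.2419]
t 8.3 pos [ 0.4356 -0.2671  0.1547] yaw 178.14 w 0.0419 F [ 0.4 -1.  -1.1]
TURN [-0.4   0.47  0.14] SHIFT [-0.89 36.75 -1.78] rows 8.826098187888395
```

Emit:
apply_moves([
  [[0,0,0,-2.3,20,-1.5,0.3],[0,0,0,-2.3,20,-1.5,0.3],[0,0,0,-2.3,20,-1.5,0.3],[0,0,0,-2.3,20,-1.5,0.3],[0,0,0,-2.3,20,-1.5,0.3],[0,0,0,-2.3,40,-1.5,0.3],[0,0,0,-2.3,40,-1.5,0.3],[0,0,0,-2.3,40,-1.5,0.3]],
])

```text
t: 8.97
ee_pos: [0.4655, 0.0611, 0.1633]
orientation: [-0.052, -3.14, -0.0]
ft_force: [0.5, 1.3, -0.7]
gripper_width: 0.0421
```

Emit:
apply_moves([
  [[0,0,0,0,7,0,0.3],[0,0,0,0,7,0,0.3],[0,0,0,0,7,0,0.3],[0,0,0,0,7,0,0.3],[0,0,0,0,7,0,0.3]],
])

```text
t: 9.38
ee_pos: [0.4683, 0.1288, 0.1633]
orientation: [-0.05, -3.139, 0.001]
ft_force: [0.8, 0.2, -1.6]
gripper_width: 0.0421
```

```bash
python3 - <<'E'
from h import *
plan([.4594,.2254,.1],178)
c=capture("wrist"); save(c,"w6.png",None,1.5); np.savez("w6.npz",**c); pots(c,.17,.21); nests(c)
plan([.4594,.2254,.1],178)
E
```

```text
t 9.38 pos [0.4683 0.1288 0.1633] yaw 178.16 w 0.0421 F [ 0.8  0.2 -1.6]
TURN [-0.04 -0.11  0.16] SHIFT [1.19 9.63 6.33] rows 2.7779441365344173
pot px [255. 251.] zt 0.1827 rect c [0.4636 0.1297] size [42.  47.1] ang 88.3 med [0.4665 0.1295] mean [0.4626 0.1297]
pot px [202. 251.] zt 0.1917 rect c [0.4563 0.1049] size [ 6.  23.1] ang 73.9 med [0.4582 0.1049] mean [0.4565 0.1054]
pot px [309. 251.] zt 0.1919 rect c [0.458 0.155] size [22.5  5.9] ang 12.9 med [0.4595 0.1548] mean [0.4581 0.1544]
nest px [425. 238.] rect c [0.5464 0.3183] size [51.2 51. ] ang 89.1 fill 0.97
nest px [349. 163.] rect c [0.4572 0.2264] size [36.5 36.5] ang 80.0 fill 0.78
nest px [260. 163.] rect c [0.4559 0.1334] size [33.3 59.3] ang 89.3 fill 0.93
nest px [439. 161.] rect c [0.4584 0.3195] size [56.7 56.2] ang 88.2 fill 0.78
t 9.43 pos [0.4685 0.1283 0.1635] yaw 178.08 w 0.0419 F [-0.3 -0.4 -0.5]
TURN [-0.03 -0.08  0.08] SHIFT [1.23 9.68 6.35] rows 2.7909201075685908
```

View pics/w6.png

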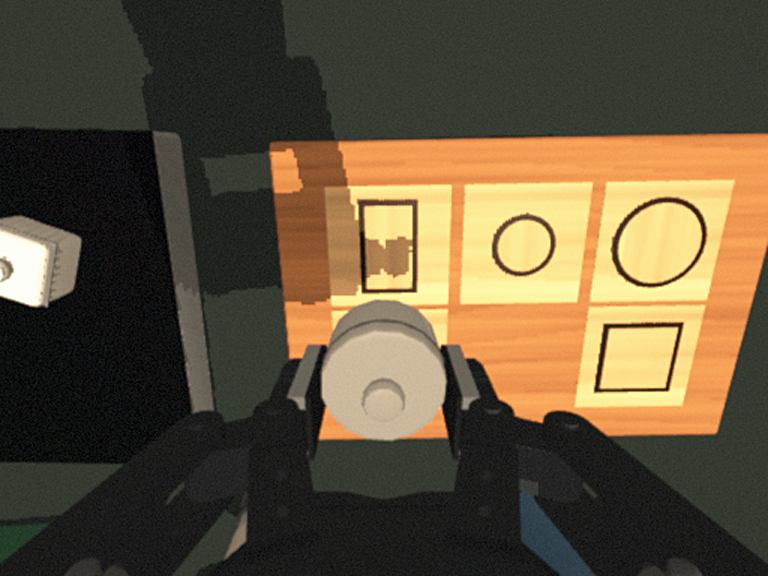

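The small round outline is at (524,245) and the pot is held level. I'll move over the outline and set it down.

Emit:
apply_moves([
  [[0,0,0,0.8,9.7,3,0.3],[0,0,0,0.8,9.7,6,0.3],[0,0,0,0.8,9.7,9,0.3],[0,0,0,0.8,9.7,10.5,0.3],[0,0,0,0.8,9.7,10.5,0.3],[0,0,0,0.8,9.7,10.5,0.3],[0,0,0,0.8,9.7,10.5,0.3]],
])

```text
t: 10.02
ee_pos: [0.4656, 0.2253, 0.0606]
orientation: [0.054, 3.139, 0.0]
ft_force: [0.5, 1.0, -0.6]
gripper_width: 0.0419
```

```bash
python3 - <<'E'
from h import *
plan([.460,.2252,.0365],178)
E
```

```text
t 10.02 pos [0.4656 0.2253 0.0606] yaw 178.02 w 0.0419 F [ 0.5  1.  -0.6]
TURN [0.02 0.11 0.02] SHIFT [ 0.56 -0.03  2.41] rows 0.5943993052115948
```

Emit:
apply_moves([
  [[0,0,0,0.55,0,1.2,0.3],[0,0,0,0.55,0,1.8,0.3],[0,0,0,0.55,0,2.2,0.3],[0,0,0,0.55,0,2.2,0.3],[0,0,0,0.55,0,2.2,0.3]],
])

```text
t: 10.43
ee_pos: [0.4596, 0.2262, 0.0382]
orientation: [0.052, 3.14, 0.001]
ft_force: [0.5, -1.2, -0.7]
gripper_width: 0.0417
```

```bash
python3 - <<'E'
from h import *
plan([.460,.2252,.036],178)
E
```

```text
t 10.43 pos [0.4596 0.2262 0.0382] yaw 178.09 w 0.0417 F [ 0.5 -1.2 -0.7]
TURN [0.02 0.08 0.09] SHIFT [-0.05 -0.1   0.22] rows 0.05941377947492837
```

Emit:
apply_moves([
  [[0,0,0,0,-0.1,0.2,0.3],[0,0,0,0,-0.1,0.2,0.3],[0,0,0,0,-0.1,0.2,0.3],[0,0,0,0,-0.1,0.2,0.7],[0,0,0,0,-0.1,0.2,0.7],[0,0,0,0,-0.1,0.2,0.7],[0,0,0,0,-0.1,0.2,0.7]],
])

```text
t: 11.02
ee_pos: [0.4586, 0.2255, 0.0353]
orientation: [-0.051, -3.141, -0.0]
ft_force: [-0.0, -0.6, 0.2]
gripper_width: 0.0601
```

Emit:
apply_moves([
  [[0,0,0,0,0,-3,0.7],[0,0,0,0,0,-7,0.7],[0,0,0,0,0,-11,0.7],[0,0,0,0,0,-15,0.7],[0,0,0,0,0,-15,1],[0,0,0,0,0,-15,1]],
])

```text
t: 11.52
ee_pos: [0.4607, 0.2261, 0.189]
orientation: [0.051, 3.134, 0.003]
ft_force: [-0.1, -0.6, -0.5]
gripper_width: 0.0813
```

```bash
python3 - <<'E'
from h import *
c=capture("wrist"); save(c,"w7.png",None,1.5); np.savez("w7.npz",**c); pots(c,.05,.064); nests(c)
c=capture("top"); save(c,"top7.png",(85,60,415,310),2.4); np.savez("top7.npz",**c); pots(c)
plan([.4447,-.0825,.16],156)
E
```

```text
pot px [255. 173.] zt 0.0554 rect c [0.4566 0.2263] size [42.  42.4] ang 88.2 med [0.4574 0.2262] mean [0.4566 0.2265]
nest px [181. 236.] rect c [0.5446 0.1318] size [33.2 33.7] ang 88.9 fill 0.79
nest px [331. 233.] rect c [0.547  0.3183] size [51.  51.8] ang 89.5 fill 0.8
nest px [172. 167.] rect c [0.456  0.1333] size [33.2 59.4] ang 89.4 fill 0.96
nest px [337. 164.] rect c [0.4584 0.3193] size [56.5 56.5] ang 5.3 fill 0.78
pot px [317. 197.] zt 0.0849 rect c [ 0.5231 -0.2615] size [57.7 58.7] ang 65.4 med [ 0.5235 -0.2613] mean [ 0.5227 -0.2616]
pot px [255. 226.] zt 0.0807 rect c [ 0.4446 -0.0822] size [39.7 40.2] ang 67.0 med [ 0.4456 -0.082 ] mean [ 0.4446 -0.0812]
t 11.62 pos [0.4581 0.2253 0.1846] yaw 178.13 w 0.0855 F [ 0.6 -0.4 -1. ]
TURN [-0.03 -0.06 22.13] SHIFT [  0.33 -30.81   2.47] rows 7.412625278801918
```

View pics/w7.png

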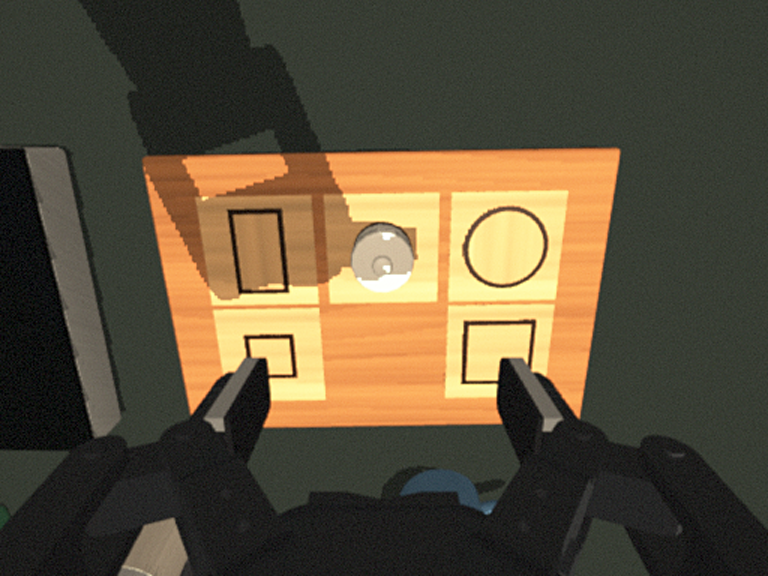

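View pics/top7.png

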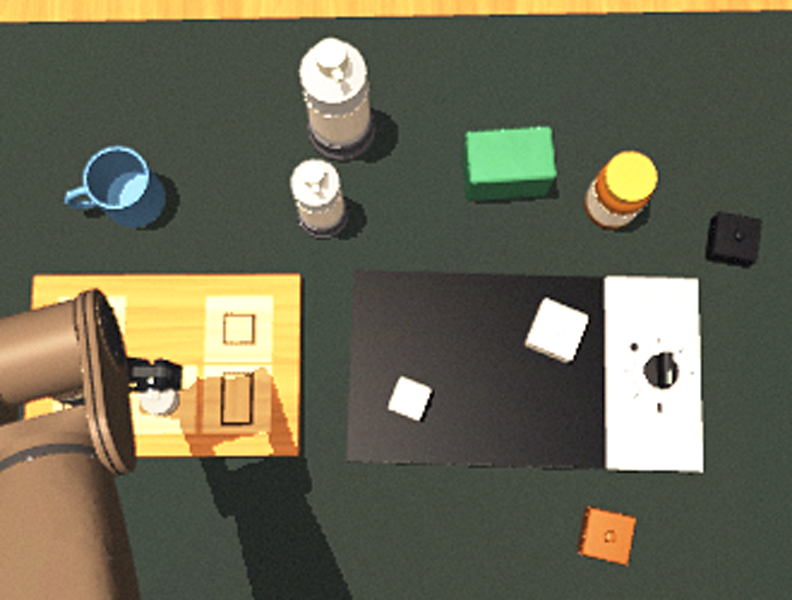

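The small round pot stands on its outline, centred within about 1 mm. Next is the small square pot.

Emit:
apply_moves([
  [[0,0,21.3,0.3,-30.8,0,0.8],[0,0,21.3,0.3,-30.8,0,0.8],[0,0,21.3,0.3,-30.8,0,0.8],[0,0,21.3,0.3,-30.8,0,0.8],[0,0,21.3,0.3,-30.8,0,0.8],[0,0,21.3,0.3,-30.8,2,0.8],[0,0,21.3,0.3,-30.8,3,0.8],[0,0,21.3,0.3,-30.8,3,0.8]],
])

```text
t: 12.28
ee_pos: [0.4434, -0.085, 0.1521]
orientation: [-0.635, -3.072, 0.0]
ft_force: [0.1, 1.1, 0.4]
gripper_width: 0.0683
```

Emit:
apply_moves([
  [[0,0,0,0,0,0,0.8],[0,0,0,0,0,0,0.8],[0,0,0,0,0,0,0.8]],
])

```text
t: 12.53
ee_pos: [0.4449, -0.0814, 0.1541]
orientation: [-0.631, -3.075, -0.002]
ft_force: [-0.0, -0.4, 0.4]
gripper_width: 0.0682
```

```bash
python3 - <<'E'
from h import *
c=capture("wrist"); save(c,"w8.png",None,1.5); np.savez("w8.npz",**c); pots(c)
plan([.4448,-.082,.061],157)
E
```

```text
pot px [256. 197.] zt 0.0813 rect c [ 0.4443 -0.0801] size [39.2 40.1] ang 66.9 med [ 0.4455 -0.081 ] mean [ 0.4442 -0.08  ]
pot px [128. 351.] zt 0.0855 rect c [ 0.5364 -0.2613] size [36.3 32.8] ang 66.9 med [ 0.5416 -0.2621] mean [ 0.5409 -0.2594]
t 12.58 pos [ 0.4453 -0.0812  0.1547] yaw 156.89 w 0.0683 F [ 0.5 -0.9 -0.2]
TURN [ 0.02 -0.09 -0.11] SHIFT [-0.   -0.1   9.37] rows 2.246312427451826
```

View pics/w8.png

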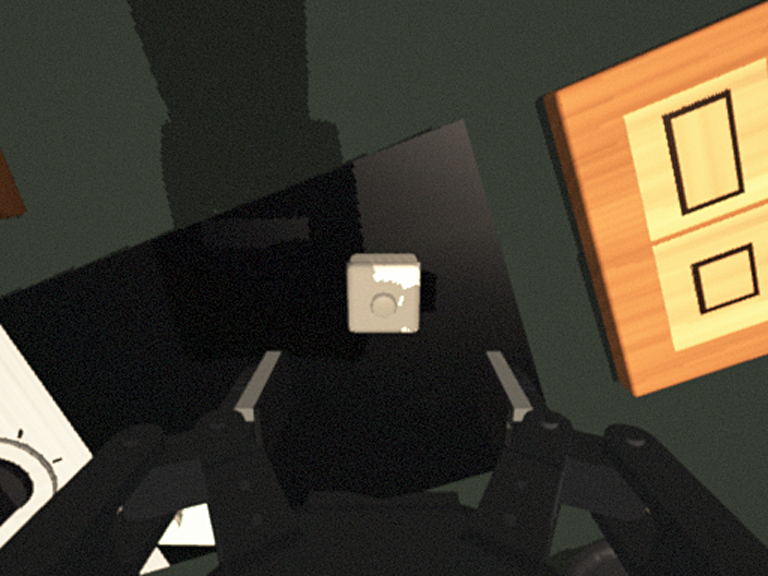

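The small square pot at (384,297) is square to the jaws and centred. I'll grip it.

Emit:
apply_moves([
  [[0,0,0,0,0,3.5,0.8],[0,0,0,0,0,7,0.8],[0,0,0,0,0,9.4,0.8],[0,0,0,0,0,9.4,0.8],[0,0,0,0,0,9.4,0.2],[0,0,0,0,0,9.4,0.2],[0,0,0,0,0,9.4,0.2],[0,0,0,0,0,9.4,0.2]],
])

```text
t: 13.25
ee_pos: [0.4475, -0.0827, 0.0637]
orientation: [0.629, 3.073, -0.002]
ft_force: [0.4, 1.0, 2.4]
gripper_width: 0.0392
```

Emit:
apply_moves([
  [[0,0,0,0,0,0,0.2],[0,0,0,0,0,0,0.2],[0,0,0,0,0,0,0.2]],
])

```text
t: 13.5
ee_pos: [0.4476, -0.0828, 0.0637]
orientation: [0.63, 3.073, -0.0]
ft_force: [0.7, 2.1, 6.6]
gripper_width: 0.0388
```

Emit:
apply_moves([
  [[0,0,0,0,0,-3,0.2],[0,0,0,0,0,-6,0.2],[0,0,0,0,0,-10,0.2],[0,0,0,0,0,-10,0.2],[0,0,0,0,0,-10,0.2],[0,0,0,0,0,-10,0.2]],
])

```text
t: 14.0
ee_pos: [0.4453, -0.0822, 0.1613]
orientation: [0.631, 3.077, -0.0]
ft_force: [-0.6, -0.8, -2.2]
gripper_width: 0.0386
```

```bash
python3 - <<'E'
from h import *
c=capture("wrist"); save(c,"w9.png",None,1.); pots(c,.168,.185)
plan([.5443,.1315,.17],179)
E
```

```text
pot px [255. 247.] zt 0.1787 rect c [ 0.441  -0.0797] size [53.5 42.6] ang 66.9 med [ 0.4433 -0.0794] mean [ 0.4392 -0.0783]
t 14.05 pos [ 0.4446 -0.0819  0.1602] yaw 156.82 w 0.0387 F [-0.1 -0.2 -2.1]
TURN [ 2.000e-02 -1.300e-01 -2.218e+01] SHIFT [-0.76 23.54 -0.99] rows 5.653642986517011
```

View pics/w9.png

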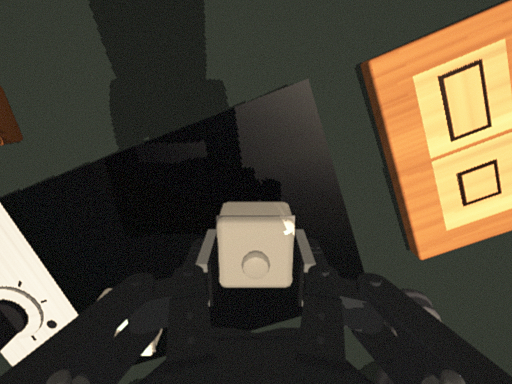

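```bash
python3 - <<'E'
from h import *
plan([.5478,.132,.11],179)
E
```

```text
t 14.05 pos [ 0.4446 -0.0819  0.1602] yaw 156.82 w 0.0387 F [-0.1 -0.2 -2.1]
TURN [ 2.000e-02 -1.300e-01 -2.218e+01] SHIFT [-1.07 23.73  5.01] rows 5.821116527090125
```

Emit:
apply_moves([
  [[0,0,-22.2,-1.1,23.7,0,0.2],[0,0,-22.2,-1.1,23.7,0,0.2],[0,0,-22.2,-1.1,23.7,0,0.2],[0,0,-22.2,-1.1,23.7,0,0.2],[0,0,-22.2,-1.1,23.7,2,0.2],[0,0,-22.2,-1.1,23.7,5,0.2],[0,0,-22.2,-1.1,23.7,5,0.2],[0,0,-22.2,-1.1,23.7,5,0.2]],
])

```text
t: 14.72
ee_pos: [0.5455, 0.1325, 0.1057]
orientation: [-0.022, -3.13, 0.001]
ft_force: [-0.9, -0.6, -0.3]
gripper_width: 0.0385
```

Emit:
apply_moves([
  [[0,0,0,0,0,0,0.2],[0,0,0,0,0,0,0.2],[0,0,0,0,0,0,0.2]],
])

```text
t: 14.97
ee_pos: [0.5495, 0.1301, 0.1126]
orientation: [0.029, 3.139, -0.0]
ft_force: [0.1, -0.4, -0.3]
gripper_width: 0.0392
```

```bash
python3 - <<'E'
from h import *
c=capture("wrist"); save(c,"w10.png",None,1.5);np.savez("w10.npz",**c); pots(c,.117,.14); nests(c)
plan([.5478,.132,.038],179)
E
```

```text
pot px [255. 247.] zt 0.1301 rect c [0.5445 0.131 ] size [55.3 43.1] ang 89.0 med [0.5478 0.131 ] mean [0.5427 0.1309]
nest px [471. 184.] rect c [0.5465 0.3183] size [51.3 51.4] ang 89.3 fill 0.97
nest px [256.  74.] rect c [0.4558 0.1332] size [33.2 59.4] ang 89.2 fill 0.97
t 15.02 pos [0.5497 0.1301 0.1129] yaw 178.92 w 0.0387 F [-0.3  0.8 -1.2]
TURN [ 0.    0.14 -0.08] SHIFT [0.21 0.18 7.48] rows 1.7960975949494904
```

View pics/w10.png

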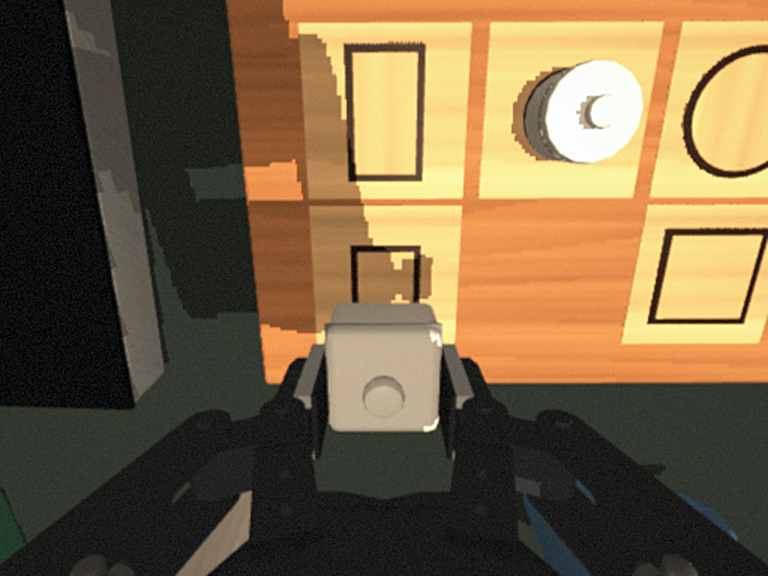

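Emit:
apply_moves([
  [[0,0,0,0.2,0.1,3,0.2],[0,0,0,0.2,0.1,5,0.2],[0,0,0,0.2,0.1,7,0.2],[0,0,0,0.2,0.1,7,0.2],[0,0,0,0.2,0.1,7,0.2]],
])

```text
t: 15.43
ee_pos: [0.5469, 0.1316, 0.0417]
orientation: [-0.029, -3.141, 0.0]
ft_force: [0.4, -0.4, -0.8]
gripper_width: 0.0386
```

```bash
python3 - <<'E'
from h import *
plan([.5478,.1312,.0375],179)
E
```

```text
t 15.43 pos [0.5469 0.1316 0.0417] yaw 178.96 w 0.0386 F [ 0.4 -0.4 -0.8]
TURN [-0.   -0.03 -0.04] SHIFT [-0.09 -0.04  0.42] rows 0.10407663543681613
```

Emit:
apply_moves([
  [[0,0,0,-0.1,0,0.4,0.2],[0,0,0,-0.1,0,0.4,0.2],[0,0,0,-0.1,0,0.4,0.2],[0,0,0,-0.1,0,0.4,0.7],[0,0,0,-0.1,0,0.4,0.7],[0,0,0,-0.1,0,0.4,0.7],[0,0,0,-0.1,0,0.4,0.7]],
])

```text
t: 16.02
ee_pos: [0.5483, 0.1324, 0.0377]
orientation: [0.026, 3.141, 0.0]
ft_force: [-0.3, -0.8, -0.2]
gripper_width: 0.0597
```

Emit:
apply_moves([
  [[0,0,0,0,0,-3,0.7],[0,0,0,0,0,-7,0.7],[0,0,0,0,0,-11,0.7],[0,0,0,0,0,-15,0.7],[0,0,0,0,0,-15,1],[0,0,0,0,0,-15,1],[0,0,0,0,0,-15,1]],
])

```text
t: 16.6
ee_pos: [0.5477, 0.1323, 0.1872]
orientation: [-0.027, -3.141, 0.0]
ft_force: [0.3, -0.5, -0.4]
gripper_width: 0.0855
```

```bash
python3 - <<'E'
from h import *
c=capture("wrist"); save(c,"w11.png",None,1.5); np.savez("w11.npz",**c); pots(c,.05,.064); nests(c)
c=capture("top"); save(c,"top11.png",(85,60,415,310),2.4); np.savez("top11.npz",**c); pots(c); pots(c,.045,.064)
plan([.5235,-.2615,.16],155.5)
E
```

```text
pot px [353.  83.] zt 0.0552 rect c [0.458  0.2251] size [43.4 41.5] ang 89.1 med [0.4579 0.2258] mean [0.4577 0.2249]
pot px [255. 176.] zt 0.0552 rect c [0.546 0.133] size [38.9 39.2] ang 89.1 med [0.5468 0.1329] mean [0.5457 0.133 ]
nest px [420. 166.] rect c [0.5463 0.3182] size [51.1 50.8] ang 89.2 fill 0.98
nest px [435.  83.] rect c [0.4584 0.3193] size [56.6 56.4] ang 17.2 fill 0.78
nest px [254.  83.] rect c [0.4556 0.1332] size [33.  58.8] ang 89.1 fill 0.98
pot px [317. 197.] zt 0.0845 rect c [ 0.5232 -0.2615] size [57.9 58.5] ang 65.6 med [ 0.5236 -0.2619] mean [ 0.5228 -0.2616]
pot px [340. 220.] zt 0.0494 rect c [ 0.4743 -0.3334] size [ 23.3 233.6] ang 87.4 med [ 0.4742 -0.328 ] mean [ 0.4706 -0.3308]
pot px [186. 194.] zt 0.0545 rect c [0.5441 0.122 ] size [39.2 20.7] ang 0.5 med [0.5448 0.1219] mean [0.5448 0.1221]
pot px [241. 235.] zt 0.0494 rect c [ 0.447  -0.0475] size [ 72.7 149.1] ang 88.7 med [ 0.4472 -0.0464] mean [ 0.4319 -0.0459]
t 16.7 pos [0.5467 0.1322 0.1852] yaw 179.02 w 0.0856 F [0.4 0.6 0.3]
TURN [-0.06 -0.22 23.52] SHIFT [  1.64 -39.4    2.53] rows 9.477262229151583
```

View pics/w11.png

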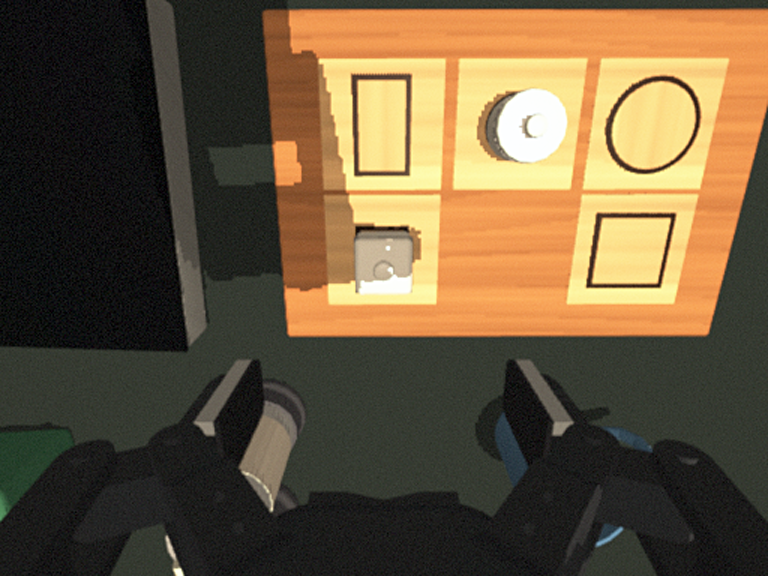

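View pics/top11.png

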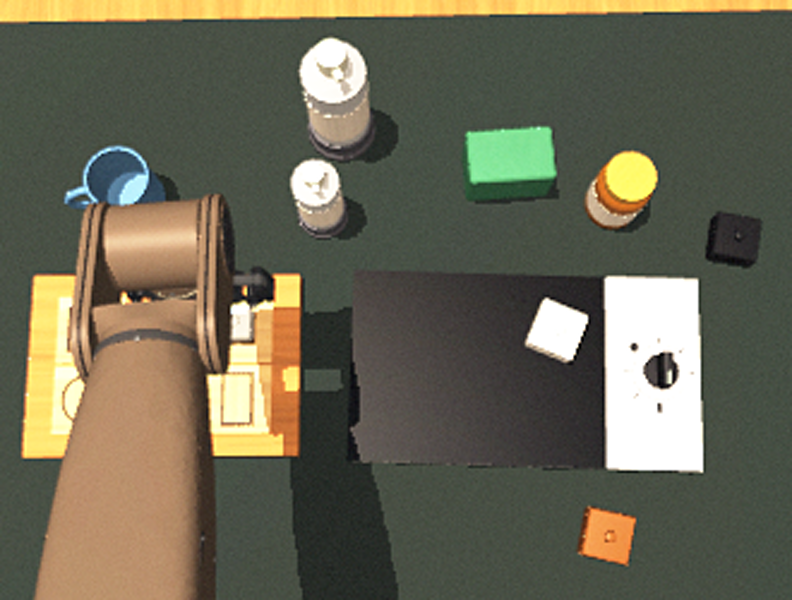

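Both pots look well placed; I'll check them precisely later. The large square pot is next.

Emit:
apply_moves([
  [[0,0,23.5,1.6,-39.4,0,1],[0,0,23.5,1.6,-39.4,0,1],[0,0,23.5,1.6,-39.4,0,1],[0,0,23.5,1.6,-39.4,0,1],[0,0,23.5,1.6,-39.4,0,1],[0,0,23.5,1.6,-39.4,0,1],[0,0,23.5,1.6,-39.4,0,1],[0,0,23.5,1.6,-39.4,0,1]],
])

```text
t: 17.37
ee_pos: [0.5273, -0.2019, 0.185]
orientation: [-0.665, -3.067, -0.002]
ft_force: [1.0, -0.3, 0.0]
gripper_width: 0.0856
```

Emit:
apply_moves([
  [[0,0,0,0,0,0,1],[0,0,0,0,0,0,1],[0,0,0,0,0,0,1]],
])

```text
t: 17.62
ee_pos: [0.5279, -0.1999, 0.1854]
orientation: [-0.666, -3.067, -0.003]
ft_force: [-0.5, 0.4, -0.3]
gripper_width: 0.0853
```

```bash
python3 - <<'E'
from h import *
plan([.5235,-.2615,.16],155.5)
E
```

```text
t 17.62 pos [ 0.5279 -0.1999  0.1854] yaw 155.48 w 0.0853 F [-0.5  0.4 -0.3]
TURN [ 0.05 -0.21 -0.02] SHIFT [-2.16 -5.79  2.53] rows 1.6020852330149946
```

Emit:
apply_moves([
  [[0,0,0,-2.2,-5.8,2.5,1],[0,0,0,-2.2,-5.8,2.5,1],[0,0,0,-2.2,-5.8,2.5,1],[0,0,0,-2.2,-5.8,2.5,1],[0,0,0,-2.2,-5.8,2.5,1]],
])

```text
t: 18.03
ee_pos: [0.525, -0.2605, 0.1619]
orientation: [-0.663, -3.07, -0.002]
ft_force: [-0.8, -0.8, 0.5]
gripper_width: 0.0854
```

```bash
python3 - <<'E'
from h import *
c=capture("wrist"); save(c,"w12.png",None,1.5); np.savez("w12.npz",**c); pots(c)
plan([.5235,-.2615,.062],155.5)
E
```

```text
pot px [254. 194.] zt 0.0853 rect c [ 0.5233 -0.2602] size [56.9 58.2] ang 65.8 med [ 0.5257 -0.261 ] mean [ 0.5226 -0.2599]
t 18.08 pos [ 0.5252 -0.2606  0.1624] yaw 155.64 w 0.0852 F [ 0.   0.2 -0.4]
TURN [ 0.03 -0.02  0.14] SHIFT [ 0.12 -0.16 10.04] rows 2.4072150495447664
```

View pics/w12.png

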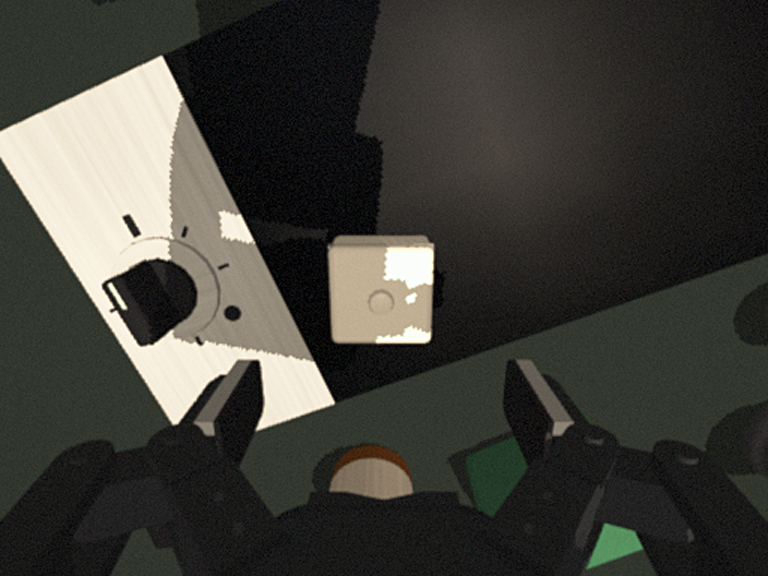

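The large square pot at (381,290) is square to the jaws with clearance all round. I'll grip it.

Emit:
apply_moves([
  [[0,0,0,0.1,-0.1,3.5,1],[0,0,0,0.1,-0.1,7,1],[0,0,0,0.1,-0.1,9.8,1],[0,0,0,0.1,-0.1,9.8,1],[0,0,0,0.1,-0.1,9.8,0.4],[0,0,0,0.1,-0.1,9.8,0.4],[0,0,0,0.1,-0.1,9.8,0.4],[0,0,0,0.1,-0.1,9.8,0.4]],
])

```text
t: 18.75
ee_pos: [0.5255, -0.2639, 0.0677]
orientation: [0.664, 3.065, -0.004]
ft_force: [-0.5, -0.2, 3.8]
gripper_width: 0.0562
```

Emit:
apply_moves([
  [[0,0,0,0,0,0,0.4],[0,0,0,0,0,0,0.4],[0,0,0,0,0,0,0.4]],
])

```text
t: 19.0
ee_pos: [0.5255, -0.264, 0.0677]
orientation: [0.665, 3.065, -0.003]
ft_force: [0.7, 1.3, 6.3]
gripper_width: 0.0565
```

Emit:
apply_moves([
  [[0,0,0,0,0,-3,0.4],[0,0,0,0,0,-6,0.4],[0,0,0,0,0,-10,0.4],[0,0,0,0,0,-12,0.4],[0,0,0,0,0,-12,0.4],[0,0,0,0,0,-12,0.4]],
])

```text
t: 19.5
ee_pos: [0.524, -0.2633, 0.186]
orientation: [0.665, 3.067, -0.002]
ft_force: [-0.6, -0.6, -3.0]
gripper_width: 0.0563
```

```bash
python3 - <<'E'
from h import *
c=capture("wrist"); save(c,"w13.png",None,1.); pots(c,.19,.215)
plan([.5499,.318,.18],179)
E
```

```text
pot px [255. 248.] zt 0.2036 rect c [ 0.5194 -0.2621] size [78.9 60.9] ang 65.6 med [ 0.5222 -0.2611] mean [ 0.5174 -0.2615]
t 19.55 pos [ 0.5229 -0.2625  0.1836] yaw 155.52 w 0.0564 F [ 1.   1.4 -3. ]
TURN [ 2.000e-02 -6.000e-02 -2.348e+01] SHIFT [21.6  53.95  0.39] rows 13.936616452691483
```

View pics/w13.png

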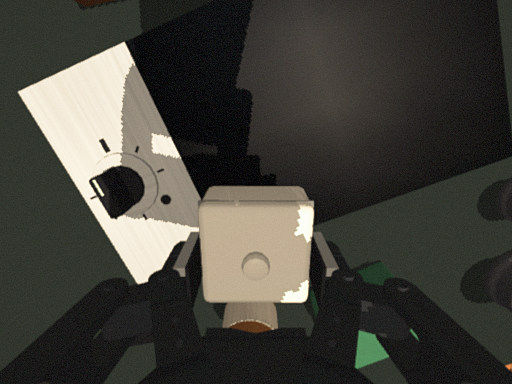

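Emit:
apply_moves([
  [[0,0,-12,11,27.5,0,0.4],[0,0,-12,11,27.5,0,0.4],[0,0,-12,11,27.5,0,0.4],[0,0,-12,11,27.5,0,0.4],[0,0,-12,11,27.5,0,0.4],[0,0,-12,11,27.5,0,0.4],[0,0,-12,11,27.5,0,0.4],[0,0,-12,11,27.5,0,0.4]],
])

```text
t: 20.22
ee_pos: [0.5348, 0.039, 0.181]
orientation: [-0.332, -3.117, -0.005]
ft_force: [-0.0, 0.1, -2.0]
gripper_width: 0.0564
```

```bash
python3 - <<'E'
from h import *
plan([.5497,.3175,.18],179)
E
```

```text
t 20.22 pos [0.5348 0.039  0.181 ] yaw 167.84 w 0.0564 F [-0.   0.1 -2. ]
TURN [  0.18  -0.38 -11.16] SHIFT [ 4.41 27.54  0.19] rows 6.688196991343811
```

Emit:
apply_moves([
  [[0,0,-11.2,4.4,27.5,0,0.4],[0,0,-11.2,4.4,27.5,0,0.4],[0,0,-11.2,4.4,27.5,0,0.4],[0,0,-11.2,4.4,27.5,0,0.4],[0,0,-11.2,4.4,27.5,0,0.4],[0,0,-11.2,4.4,27.5,0,0.4],[0,0,-11.2,4.4,27.5,0,0.4],[0,0,-11.2,4.4,27.5,0,0.4]],
])

```text
t: 20.88
ee_pos: [0.5518, 0.3153, 0.1809]
orientation: [-0.027, -3.137, -0.001]
ft_force: [-0.4, -0.6, -1.7]
gripper_width: 0.0565
```

Emit:
apply_moves([
  [[0,0,0,0,0,3,0.4],[0,0,0,0,0,6,0.4],[0,0,0,0,0,6,0.4],[0,0,0,0,0,6,0.4],[0,0,0,0,0,6,0.4]],
])

```text
t: 21.3
ee_pos: [0.5538, 0.3103, 0.1241]
orientation: [-0.036, -3.14, 0.001]
ft_force: [0.8, 0.7, -1.3]
gripper_width: 0.0564
```

```bash
python3 - <<'E'
from h import *
c=capture("wrist"); save(c,"w14.png",None,1.5);np.savez("w14.npz",**c); pots(c,.128,.155); nests(c)
plan([.5497,.3175,.042],179)
E
```

```text
pot px [255. 248.] zt 0.1417 rect c [0.5495 0.311 ] size [76.4 60.8] ang 88.8 med [0.5525 0.3114] mean [0.5476 0.311 ]
nest px [33. 76.] rect c [0.4559 0.1327] size [33.6 59.3] ang 88.9 fill 0.96
nest px [263.  74.] rect c [0.4586 0.319 ] size [56.7 56.5] ang 1.4 fill 0.78
t 21.35 pos [0.5547 0.3107 0.1256] yaw 178.69 w 0.0563 F [-0.1 -0.2 -0.2]
TURN [ 0.03  0.1  -0.31] SHIFT [0.53 0.66 8.36] rows 2.014785729285534
```

View pics/w14.png

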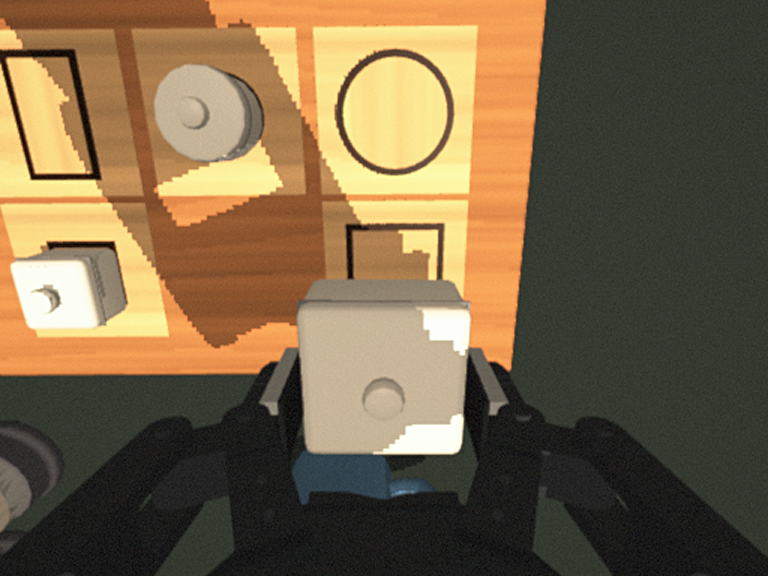

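Emit:
apply_moves([
  [[0,0,-0.3,0.6,0.7,3,0.4],[0,0,-0.3,0.6,0.7,6,0.4],[0,0,-0.3,0.6,0.7,7.8,0.4],[0,0,-0.3,0.6,0.7,7.8,0.4],[0,0,-0.3,0.6,0.7,7.8,0.4],[0,0,-0.3,0.6,0.7,7.8,0.4]],
])

```text
t: 21.85
ee_pos: [0.55, 0.3187, 0.0493]
orientation: [0.027, 3.137, 0.003]
ft_force: [0.1, -0.8, -2.4]
gripper_width: 0.0565
```

```bash
python3 - <<'E'
from h import *
plan([.5485,.3176,.0415],179)
c=capture("wrist"); save(c,"w15.png",None,1.5)
plan([.5485,.3176,.0415],179)
E
```

```text
t 21.85 pos [0.55   0.3187 0.0493] yaw 179.01 w 0.0565 F [ 0.1 -0.8 -2.4]
TURN [0.11 0.27 0.01] SHIFT [ 0.16 -0.11  0.78] rows 0.19284202316222637
t 21.9 pos [0.5502 0.3188 0.0496] yaw 179.01 w 0.0565 F [-0.2 -0.4 -2. ]
TURN [0.12 0.3  0.01] SHIFT [ 0.17 -0.12  0.81] rows 0.2006764136241922
```

View pics/w15.png

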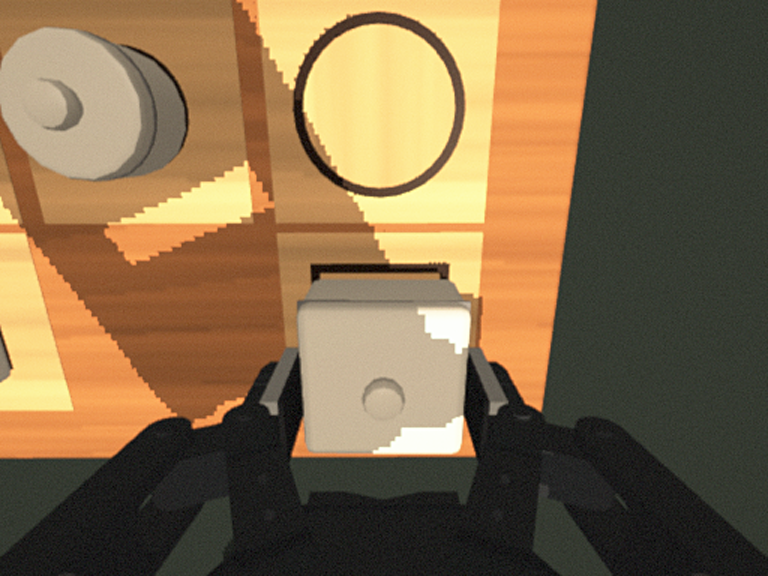

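Emit:
apply_moves([
  [[0,0,0,0.2,-0.1,0.4,0.4],[0,0,0,0.2,-0.1,0.4,0.4],[0,0,0,0.2,-0.1,0.4,0.4],[0,0,0,0.2,-0.1,0.4,0.4]],
])

```text
t: 22.23
ee_pos: [0.5461, 0.3172, 0.0428]
orientation: [0.027, 3.141, 0.0]
ft_force: [-0.5, 0.3, -1.5]
gripper_width: 0.0568
```

```bash
python3 - <<'E'
from h import *
c=capture("wrist"); save(c,"w16.png",(160,150,350,290),4); np.savez("w16.npz",**c)
plan([.5485,.3176,.0415],179)
E
```

```text
t 22.28 pos [0.546  0.3172 0.0427] yaw 179.03 w 0.0564 F [-0.9  0.6 -1.2]
TURN [0.01 0.03 0.03] SHIFT [-0.25  0.04  0.12] rows 0.06628360128922618
```

View pics/w16.png

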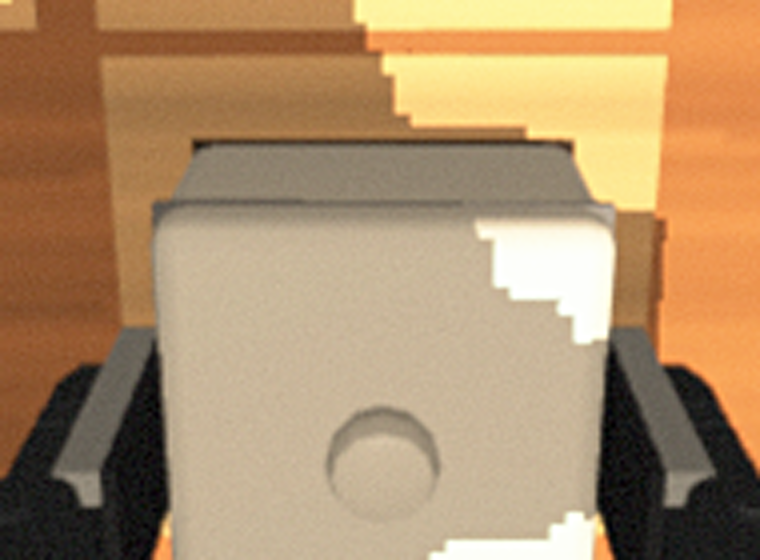

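The outline edge at (384,145) just shows in front of the pot's foot, and the sides match (194–573). I'll set it down and release.

Emit:
apply_moves([
  [[0,0,0,0,0,0.2,0.4],[0,0,0,0,0,0.2,0.4],[0,0,0,0,0,0.2,0.4],[0,0,0,0,0,0.2,0.9],[0,0,0,0,0,0.2,0.9],[0,0,0,0,0,0.2,0.9],[0,0,0,0,0,0.2,0.9]],
])

```text
t: 22.87
ee_pos: [0.5459, 0.3171, 0.04]
orientation: [-0.027, -3.141, -0.0]
ft_force: [1.1, 0.3, 0.0]
gripper_width: 0.0769
```

Emit:
apply_moves([
  [[0,0,0,0,0,-3,1],[0,0,0,0,0,-7,1],[0,0,0,0,0,-11,1],[0,0,0,0,0,-15,1],[0,0,0,0,0,-15,1],[0,0,0,0,0,-15,1]],
])

```text
t: 23.37
ee_pos: [0.548, 0.318, 0.1947]
orientation: [0.027, 3.134, 0.005]
ft_force: [0.7, -0.3, -1.6]
gripper_width: 0.0853
```

```bash
python3 - <<'E'
from h import *
plan([.53,.225,.22],179)
E
```

```text
t 23.37 pos [0.548  0.318  0.1947] yaw 179.02 w 0.0853 F [ 0.7 -0.3 -1.6]
TURN [0.18 0.44 0.03] SHIFT [ 1.62 -9.32 -2.57] rows 2.3507326758169484
```

Emit:
apply_moves([
  [[0,0,0,6,-9.3,-2.5,1],[0,0,0,6,-9.3,-2.5,1],[0,0,0,6,-9.3,-2.5,1],[0,0,0,6,-9.3,-2.5,1],[0,0,0,6,-9.3,-2.5,1],[0,0,0,6,-9.3,-2.5,1],[0,0,0,6,-9.3,-2.5,1]],
])

```text
t: 23.95
ee_pos: [0.4844, 0.2256, 0.2142]
orientation: [-0.026, -3.14, 0.0]
ft_force: [-0.6, -1.0, 0.3]
gripper_width: 0.0856
```

```bash
python3 - <<'E'
from h import *
c=capture("wrist"); save(c,"w17.png",(60,60,430,300),2.1); np.savez("w17.npz",**c); pots(c,.048,.065)
nests(c)
P=cloud(c); hsv=cv2.cvtColor(c["img"],cv2.COLOR_RGB2HSV)
t=capture("top"); save(t,"top17.png",(85,60,415,310),2.4); np.savez("top17.npz",**t)
pots(t,.045,.065); 
E
```

```text
pot px [255. 147.] zt 0.0553 rect c [0.4572 0.2263] size [41.5 42.5] ang 89.1 med [0.4575 0.2263] mean [0.4564 0.2262]
pot px [333. 219.] zt 0.0591 rect c [0.5425 0.3165] size [58.6 59.8] ang 89.1 med [0.5447 0.3176] mean [0.5422 0.3163]
pot px [179. 222.] zt 0.0552 rect c [0.545  0.1349] size [40.5 40.2] ang 89.1 med [0.5464 0.1334] mean [0.5444 0.135 ]
nest px [333. 143.] rect c [0.4584 0.3192] size [56.8 56. ] ang 89.1 fill 0.78
nest px [177. 143.] rect c [0.4559 0.133 ] size [33.3 59.1] ang 89.5 fill 0.96
pot px [340. 220.] zt 0.0491 rect c [ 0.4755 -0.3336] size [ 23.3 231.3] ang 87.3 med [ 0.4761 -0.328 ] mean [ 0.4706 -0.3307]
pot px [183. 194.] zt 0.0553 rect c [0.5441 0.1308] size [39.7 38.4] ang 0.4 med [0.5454 0.1316] mean [0.5453 0.1307]
pot px [239. 236.] zt 0.0491 rect c [ 0.4336 -0.0439] size [ 72.3 122.9] ang 89.3 med [ 0.4334 -0.0431] mean [ 0.428  -0.0384]
pot px [150. 225.] zt 0.0551 rect c [0.4568 0.2235] size [42.1 42.1] ang 45.1 med [0.4563 0.2245] mean [0.4566 0.2235]
```

View pics/w17.png

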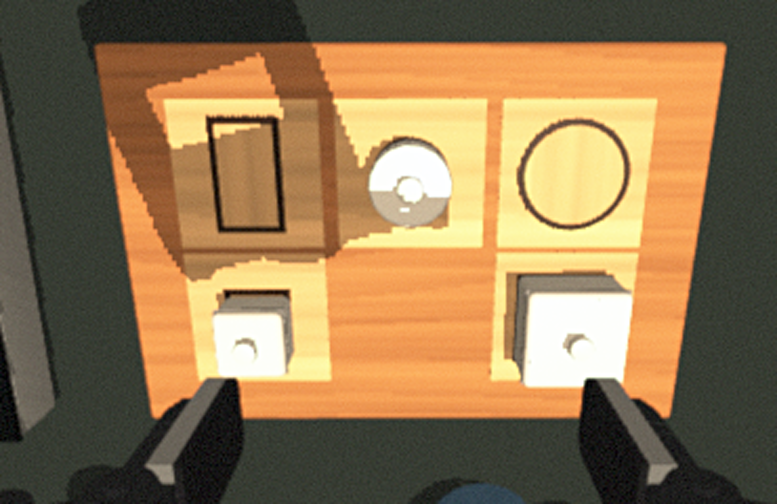

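View pics/top17.png

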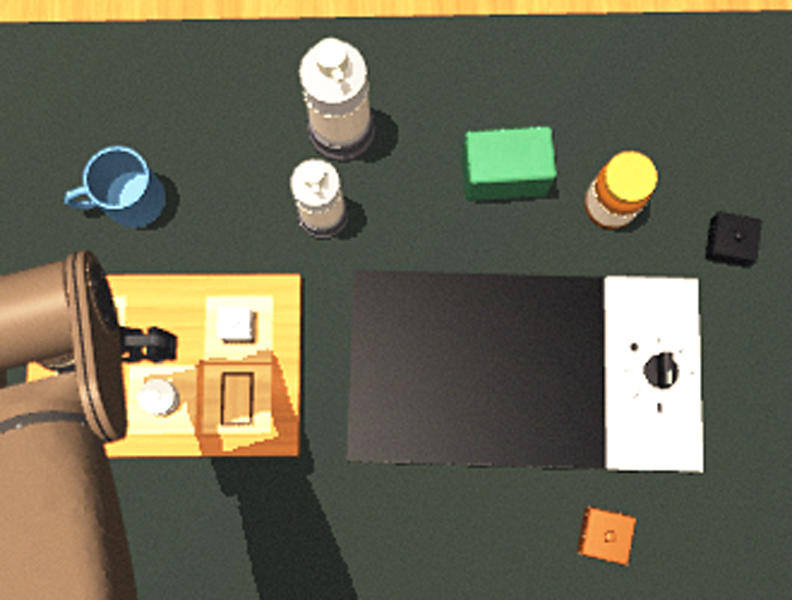

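The plate is clear. The small square pot shows its outline's near edge at (257,293), so it may be a few mm too far in +x. I'll measure that.

```bash
python3 - <<'E'
from h import *
c=dict(np.load("w17.npz")); save(c,"w17b.png",(140,170,230,260),7); save(c,"w17c.png",(280,170,370,260),7);
g=cv2.cvtColor(c["img"],cv2.COLOR_RGB2GRAY)
for u in (178,184,190): print(u,[(v,int(g[v,u]),round(float(ray(c,u,v,.024)[0]),4)) for v in range(190,212)])
u=330; print(u,[(v,int(g[v,u]),round(float(ray(c,u,v,.024)[0]),4)) for v in range(182,202)])
E
```

```text
178 [(190, 226, 0.5143), (191, 226, 0.5156), (192, 226, 0.5169), (193, 227, 0.5182), (194, 228, 0.5196), (195, 231, 0.5209), (196, 233, 0.5222), (197, 191, 0.5236), (198, 77, 0.5249), (199, 25, 0.5263), (200, 83, 0.5276), (201, 128, 0.529), (202, 133, 0.5304), (203, 133, 0.5317), (204, 137, 0.5331), (205, 134, 0.5345), (206, 117, 0.5358), (207, 137, 0.5372), (208, 154, 0.5386), (209, 211, 0.54), (210, 249, 0.5414), (211, 254, 0.5427)]
184 [(190, 225, 0.5144), (191, 230, 0.5157), (192, 224, 0.517), (193, 226, 0.5184), (194, 227, 0.5197), (195, 230, 0.521), (196, 235, 0.5224), (197, 192, 0.5237), (198, 68, 0.5251), (199, 25, 0.5264), (200, 89, 0.5278), (201, 125, 0.5291), (202, 134, 0.5305), (203, 137, 0.5318), (204, 136, 0.5332), (205, 138, 0.5346), (206, 118, 0.5359), (207, 126, 0.5373), (208, 152, 0.5387), (209, 213, 0.5401), (210, 250, 0.5415), (211, 252, 0.5429)]
190 [(190, 227, 0.5145), (191, 226, 0.5158), (192, 225, 0.5171), (193, 228, 0.5185), (194, 231, 0.5198), (195, 229, 0.5211), (196, 235, 0.5225), (197, 189, 0.5238), (198, 62, 0.5252), (199, 27, 0.5265), (200, 89, 0.5279), (201, 125, 0.5292), (202, 135, 0.5306), (203, 133, 0.532), (204, 136, 0.5333), (205, 138, 0.5347), (206, 114, 0.5361), (207, 126, 0.5374), (208, 155, 0.5388), (209, 210, 0.5402), (210, 250, 0.5416), (211, 254, 0.543)]
330 [(182, 234, 0.5066), (183, 231, 0.5079), (184, 224, 0.5093), (185, 221, 0.5106), (186, 220, 0.5119), (187, 223, 0.5132), (188, 192, 0.5145), (189, 131, 0.5158), (190, 94, 0.5172), (191, 104, 0.5185), (192, 135, 0.5198), (193, 135, 0.5211), (194, 134, 0.5225), (195, 136, 0.5238), (196, 136, 0.5252), (197, 124, 0.5265), (198, 129, 0.5279), (199, 185, 0.5292), (200, 246, 0.5306), (201, 254, 0.5319)]
```

View pics/w17b.png

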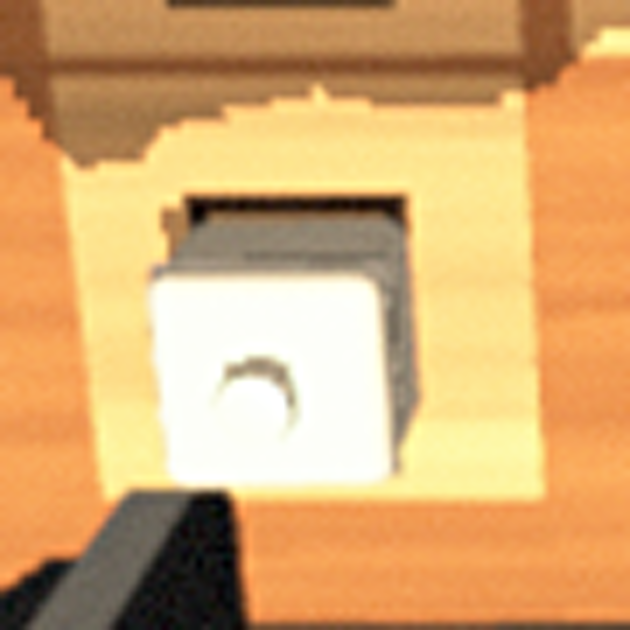

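View pics/w17c.png

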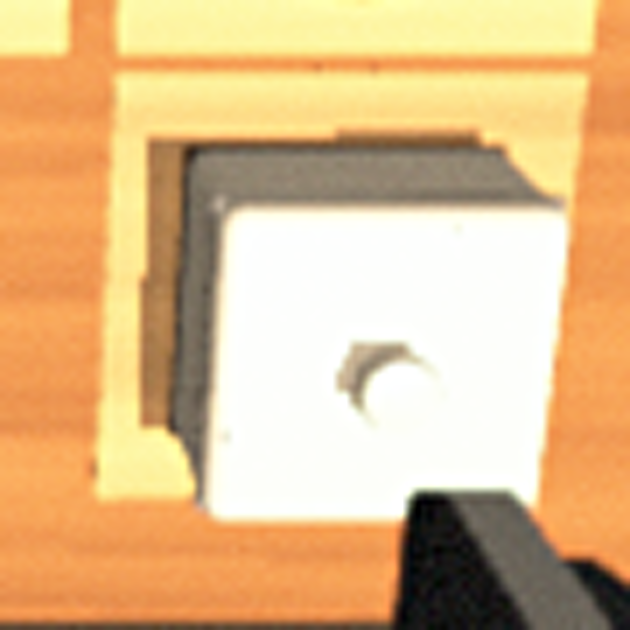

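The small square pot is about 2.5–3 mm off in +x, and the large one is within about 1 mm. I'll re-grip the small one and shift it.

```bash
python3 - <<'E'
from h import *
plan([.5478,.132,.1],179)
E
```

```text
t 24.05 pos [0.4845 0.2258 0.2145] yaw 179.07 w 0.0852 F [ 1.2 -0.7  0.2]
TURN [-0.01 -0.07  0.07] SHIFT [-6.5  -9.27 11.44] rows 3.860271713067313
```

Emit:
apply_moves([
  [[0,0,0,-6.4,-9.3,4,0.7],[0,0,0,-6.4,-9.3,4,0.7],[0,0,0,-6.4,-9.3,4,0.7],[0,0,0,-6.4,-9.3,8,0.7],[0,0,0,-6.4,-9.3,11,0.7],[0,0,0,-6.4,-9.3,11,0.7],[0,0,0,-6.4,-9.3,11,0.7],[0,0,0,-6.4,-9.3,11,0.7]],
])

```text
t: 24.72
ee_pos: [0.5478, 0.1317, 0.1067]
orientation: [0.025, 3.14, 0.0]
ft_force: [-0.3, -0.1, 1.0]
gripper_width: 0.0598
```

```bash
python3 - <<'E'
from h import *
plan([.5478,.1318,.039],179)
E
```

```text
t 24.72 pos [0.5478 0.1317 0.1067] yaw 179.08 w 0.0598 F [-0.3 -0.1  1. ]
TURN [0.01 0.11 0.08] SHIFT [0.02 0.   6.77] rows 1.6245699804562381
```

Emit:
apply_moves([
  [[0,0,0,0,0,3,0.7],[0,0,0,0,0,6.6,0.7],[0,0,0,0,0,6.6,0.7],[0,0,0,0,0,6.6,0.2],[0,0,0,0,0,6.6,0.2],[0,0,0,0,0,6.6,0.2],[0,0,0,0,0,6.6,0.2],[0,0,0,0,0,6.6,0.2]],
])

```text
t: 25.38
ee_pos: [0.5489, 0.1314, 0.0423]
orientation: [0.027, 3.136, 0.001]
ft_force: [-0.7, 0.6, 7.0]
gripper_width: 0.0383
```

Emit:
apply_moves([
  [[0,0,0,0,0,0,0.2],[0,0,0,0,0,0,0.2],[0,0,0,0,0,-0.3,0.2],[0,0,0,0.25,0,-0.3,0.2],[0,0,0,0.25,0,-0.3,0.2],[0,0,0,0.25,0,-0.3,0.2],[0,0,0,0.25,0,-0.3,0.2]],
])

```text
t: 25.97
ee_pos: [0.5437, 0.1311, 0.0423]
orientation: [-0.027, -3.14, 0.0]
ft_force: [-1.3, 1.3, 2.6]
gripper_width: 0.0384
```

```bash
python3 - <<'E'
from h import *
c=capture("wrist"); save(c,"w18.png",(160,150,350,290),4)
plan([.5445,.1318,.038],179)
E
```

```text
t 26.02 pos [0.5439 0.1311 0.0423] yaw 179.03 w 0.0385 F [-1.7  0.6  2.1]
TURN [-0.01 -0.06  0.03] SHIFT [-0.06  0.07  0.43] rows 0.10550499355645011
```

View pics/w18.png

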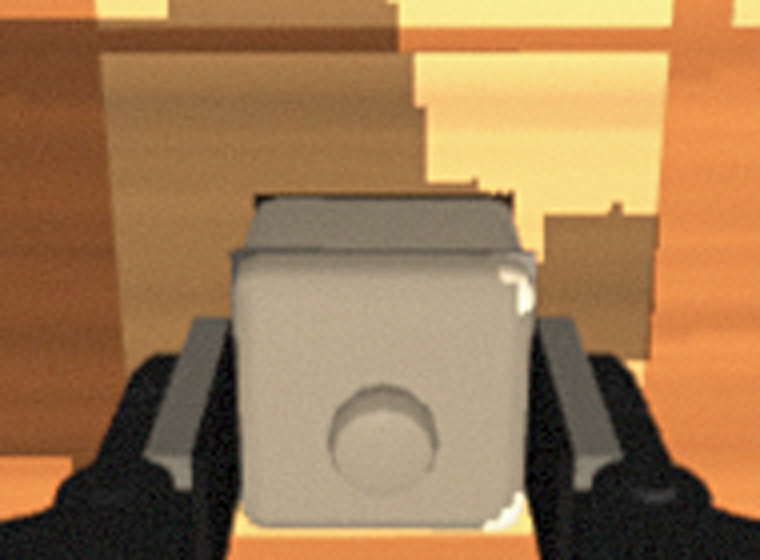

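The pot now covers its outline with only a hairline showing at (384,195). I'll release it.

Emit:
apply_moves([
  [[0,0,0,0,0,0.1,0.2],[0,0,0,0,0,0.1,0.2],[0,0,0,0,0,0.1,0.7],[0,0,0,0,0,0.1,0.7],[0,0,0,0,0,0.1,0.7],[0,0,0,0,0,0.1,0.7]],
])

```text
t: 26.52
ee_pos: [0.5441, 0.1311, 0.041]
orientation: [-0.027, -3.141, -0.0]
ft_force: [-0.2, 0.3, -0.8]
gripper_width: 0.06
```

Emit:
apply_moves([
  [[0,0,0,0,0,-3,0.7],[0,0,0,0,0,-7,0.7],[0,0,0,0,0,-11,0.7],[0,0,0,0,0,-15,0.5],[0,0,0,6,5,-18,0],[0,0,0,6,9,-18,0],[0,0,0,6,9,-18,0],[0,0,0,6,9,-18,0]],
])

```text
t: 27.18
ee_pos: [0.4844, 0.2262, 0.2235]
orientation: [0.02, 3.139, 0.005]
ft_force: [0.7, 0.1, 0.1]
gripper_width: 0.0006
```

```bash
python3 - <<'E'
from h import *
c=capture("wrist"); save(c,"w19.png",(60,60,430,300),2.1); np.savez("w19.npz",**c)
t=capture("top"); save(t,"top19.png",(85,60,415,310),2.4); np.savez("top19.npz",**t)
P=cloud(t)
# small canister cap
m=(P[...,2]>.160)&(P[...,2]<.185)&(t["z_map"]>0)&(P[...,0]>.6)&(P[...,0]<.76)&(P[...,1]>-.05)&(P[...,1]<.1)
print(m.sum(),P[m].mean(0),P[m].min(0),P[m].max(0))
m=(P[...,2]>.13)&(P[...,2]<.156)&(t["z_map"]>0)&(P[...,0]>.6)&(P[...,0]<.76)&(P[...,1]>-.05)&(P[...,1]<.1)
print(m.sum(),P[m].mean(0),P[m].min(0),P[m].max(0))
save(t,"cap.png",(190,110,250,165),10)
s=capture("scene"); save(s,"capS.png",(280,160,380,270),6); np.savez("s19.npz",**s); 
plan([.5,.2,.2],179)
E
```

```text
83 [0.69311428 0.02401055 0.17130704] [0.67536705 0.01311124 0.16105861] [0.70749083 0.03547192 0.17700931]
206 [0.69049242 0.02306039 0.14154693] [ 0.66862363 -0.00115427  0.1306925 ] [0.72345061 0.04997219 0.15239594]
t 27.33 pos [0.4856 0.2222 0.221 ] yaw 179.08 w -0.0 F [ 0.1 -0.2 -0.2]
TURN [-0.03 -0.    0.08] SHIFT [-1.48 -2.19  2.1 ] rows 0.8099857252592351
```

View pics/w19.png

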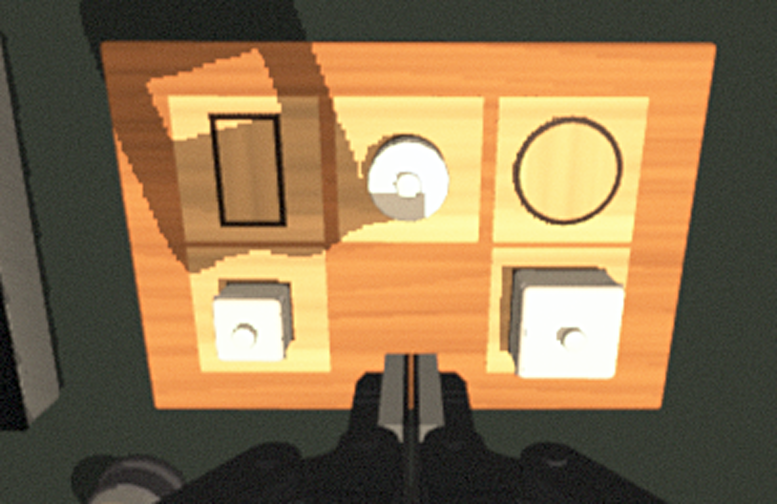

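View pics/cap.png

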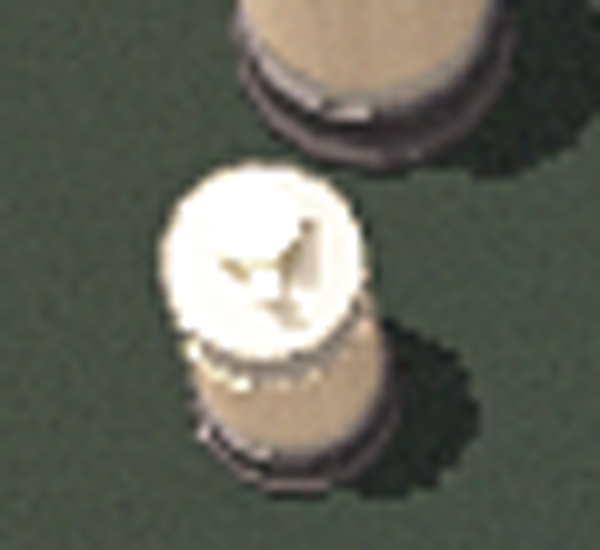

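View pics/capS.png

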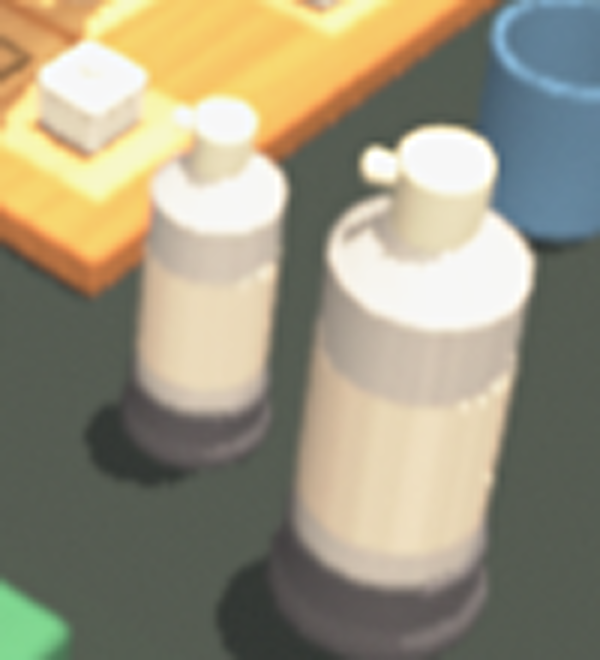

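All three pots sit on their outlines. Now the cap of the smaller canister; its top shows at capS (225,118).

```bash
python3 - <<'E'
from h import *
t=dict(np.load("top19.npz")); s=dict(np.load("s19.npz"))
print("scene",ray(s,280+225.5/6-.5,160+119/6-.5,.174))
for c in (t,s):
    P=cloud(c); m=(P[...,2]>.170)&(P[...,2]<.182)&(c["z_map"]>0)&(P[...,0]>.64)&(P[...,0]<.73)&(P[...,1]>-.02)&(P[...,1]<.07)
    q=P[m]; print(m.sum(),q.mean(0),q.min(0),q.max(0), cv2.minEnclosingCircle((q[:,:2]*1000).astype(np.float32)))
for z in (.14,.15): print("shoulder",ray(t,190+26.4-.5,110+26.0-.5,z))
print("foot: bottom centre", ray(t,190+29.5-.5,110+40-.5,.03))
E
```

```text
scene [0.7005465  0.02420343 0.174     ]
59 [0.69620128 0.02481161 0.17309613] [0.68373367 0.01311124 0.17018622] [0.70749083 0.03526922 0.17700931] ((695.8345947265625, 24.00956916809082), 12.750103950500488)
54 [0.70036817 0.02369977 0.17304633] [0.68763213 0.01199552 0.1701155 ] [0.7126801  0.03691993 0.17581054] ((699.8511352539062, 24.653894424438477), 12.831008911132812)
shoulder [0.69601257 0.02443484 0.14      ]
shoulder [0.69278298 0.02364286 0.15      ]
foot: bottom centre [0.68640173 0.02388347 0.03      ]
```

```bash
python3 - <<'E'
from h import *
plan([.698,.0243,.22],179)
E
```

```text
t 27.33 pos [0.4856 0.2222 0.221 ] yaw 179.08 w -0.0 F [ 0.1 -0.2 -0.2]
TURN [-0.03 -0.    0.08] SHIFT [-21.55 -19.45   0.11] rows 6.961616201165919
```

Emit:
apply_moves([
  [[0,0,0,-21.6,-19.4,-3,0],[0,0,0,-21.6,-19.4,-3,0],[0,0,0,-21.6,-19.4,-3,0],[0,0,0,-21.6,-19.4,-3,0],[0,0,0,-21.6,-19.4,-3,0],[0,0,0,-21.6,-19.4,-3,0],[0,0,0,-21.6,-19.4,-3,0],[0,0,0,-21.6,-19.4,-3,0]],
])

```text
t: 28.0
ee_pos: [0.7025, 0.0164, 0.2495]
orientation: [0.039, 3.14, -0.004]
ft_force: [-1.2, -0.8, 0.4]
gripper_width: 0.0002
```

Emit:
apply_moves([
  [[0,0,0,0,0,0,0],[0,0,0,0,0,0,0],[0,0,0,0,0,0,0]],
])

```text
t: 28.25
ee_pos: [0.6976, 0.0247, 0.2504]
orientation: [-0.027, -3.14, -0.001]
ft_force: [0.6, -0.1, 1.0]
gripper_width: -0.0
```

```bash
python3 - <<'E'
from h import *
c=capture("wrist"); save(c,"w20.png",None,1.5); np.savez("w20.npz",**c)
P=cloud(c); m=(P[...,2]>.170)&(P[...,2]<.182)&(c["z_map"]>0)&(P[...,0]>.64)&(P[...,0]<.75)&(P[...,1]>-.02)&(P[...,1]<.07)
q=P[m]; print(m.sum(),q.mean(0),q.min(0),q.max(0)); 
plan([.698,.0243,.18],179)
E
```

```text
675 [0.69645264 0.02624392 0.17314609] [0.68455072 0.01410786 0.17001824] [0.70913261 0.03868082 0.17516912]
t 28.3 pos [0.6976 0.0252 0.2509] yaw 179.06 w -0.0001 F [ 0.8 -0.6  0.4]
TURN [ 0.01 -0.06  0.06] SHIFT [-0.05 -0.09  7.09] rows 1.7010708430108001
```

View pics/w20.png

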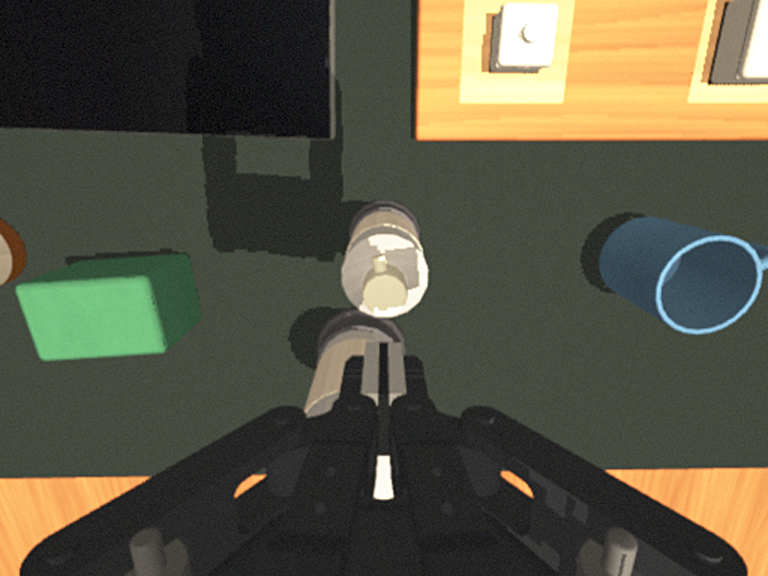

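The cap is centred under the fingers at (385,288). Before going down, I'll check that the gripper clears the bigger canister.

```bash
python3 - <<'E'
from h import *
t=dict(np.load("top19.npz"));P=cloud(t)
m=(t["z_map"]>0)&(P[...,0]>.72)&(P[...,0]<.95)&(abs(P[...,1])<.1)&(P[...,2]>.05)
q=P[m]
for z in (.05,.1,.15,.18,.2,.22,.24):
    k=q[(q[:,2]>z)&(q[:,2]<z+.03)]; print(z,len(k),k.min(0).round(3) if len(k) else '',k.max(0).round(3) if len(k) else '')
E
```

```text
0.05 77 [ 0.774 -0.038  0.05 ] [0.805 0.035 0.08 ]
0.1 96 [ 0.775 -0.039  0.101] [0.812 0.036 0.129]
0.15 108 [ 0.775 -0.038  0.15 ] [0.83  0.034 0.18 ]
0.18 380 [ 0.775 -0.038  0.18 ] [0.848 0.037 0.209]
0.2 100 [ 0.787 -0.022  0.2  ] [0.826 0.024 0.23 ]
0.22 162 [ 0.787 -0.018  0.22 ] [0.831 0.016 0.238]
0.24 0
```

Emit:
apply_moves([
  [[0,0,0,0,0,3,0],[0,0,0,0,0,6,0],[0,0,0,0,0,7,0],[0,0,0,0,0,7.4,0],[0,0,0,0,0,7.4,0],[0,0,0,0,0,7.4,0]],
])

```text
t: 28.8
ee_pos: [0.6992, 0.0249, 0.1792]
orientation: [0.026, 3.139, -0.0]
ft_force: [-0.9, 0.6, 0.6]
gripper_width: 0.0001
```

Emit:
apply_moves([
  [[0,0,0,0,0,0.3,0],[0,0,0,0,0,0.6,0],[0,0,0,0,0,0.9,0],[0,0,0,0,0,1.1,0],[0,0,0,0,0,1.1,0],[0,0,0,0,0,1.1,0]],
])

```text
t: 29.3
ee_pos: [0.6998, 0.0245, 0.1684]
orientation: [0.027, 3.138, -0.0]
ft_force: [0.1, 0.5, 5.8]
gripper_width: 0.0
```

Emit:
apply_moves([
  [[0,0,0,0,0,0.2,0],[0,0,0,0,0,0.3,0],[0,0,0,0,0,0.3,0],[0,0,0,0,0,0.3,0]],
])

```text
t: 29.63
ee_pos: [0.6998, 0.0244, 0.1661]
orientation: [0.027, 3.137, -0.0]
ft_force: [-0.0, -0.1, 7.0]
gripper_width: 0.0
```

Emit:
apply_moves([
  [[0,0,0,0,0,0.1,0],[0,0,0,0,0,0.2,0],[0,0,0,0,0,0.2,0],[0,0,0,0,0,0.2,0]],
])

```text
t: 29.97
ee_pos: [0.6998, 0.0244, 0.166]
orientation: [0.027, 3.137, -0.001]
ft_force: [-3.3, -0.2, 12.7]
gripper_width: -0.0001
```

The force jumped to 12.7 N with z stalled at 0.166, so the cap is fully down. I'll rise now.

Emit:
apply_moves([
  [[0,0,0,0,0,-1,0],[0,0,0,0,0,-3,0],[0,0,0,0,0,-6,0],[0,0,0,0,0,-9,0],[0,0,0,0,0,-9,0],[0,0,0,0,0,-9,0]],
])

```text
t: 30.47
ee_pos: [0.6995, 0.0243, 0.2542]
orientation: [0.027, 3.137, -0.001]
ft_force: [-0.0, -0.0, -0.1]
gripper_width: 0.0004
```

```bash
python3 - <<'E'
from h import *
c=capture("wrist")
P=cloud(c); m=(P[...,2]>.158)&(P[...,2]<.182)&(c["z_map"]>0)&(P[...,0]>.688)&(P[...,0]<.706)&(P[...,1]>.016)&(P[...,1]<.034)
print("cap z",np.median(P[m][:,2]))
t=capture("top"); save(t,"top21.png",(85,60,415,310),2.4); np.savez("top21.npz",**t)
plan([.4748,-.389,.2],177)
s,_=state(); print(np.degrees(s["joint_pos"]))
E
```

```text
cap z 0.1733595967378448
t 30.57 pos [0.6977 0.0245 0.2498] yaw 179.02 w -0.0 F [ 0.4  0.3 -0.6]
TURN [ 0.   -0.14  2.02] SHIFT [ 21.57 -41.72   5.03] rows 11.327751491766712
[-6.29843990e+00  1.86461155e+01  8.56120289e+01 -6.27125775e-03
  7.58830158e+01 -9.53190283e+01]
```

View pics/top21.png

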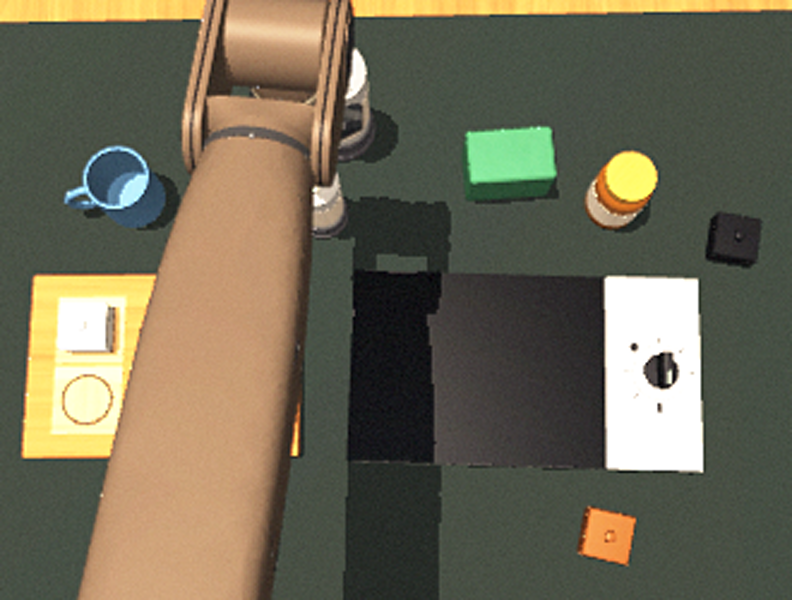

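The cap is back up (z 0.173) and the plate is still clear. Now the dial.

Emit:
apply_moves([
  [[0,0,0,11,-21,0,0.5],[0,0,0,11,-21,0,0.5],[0,0,0,11,-21,0,0.5],[0,0,0,11,-21,0,0.5],[0,0,0,11,-21,0,0.5],[0,0,0,11,-21,0,0.5],[0,0,0,11,-21,0,0.5],[0,0,0,11,-21,0,0.5]],
])

```text
t: 31.23
ee_pos: [0.5834, -0.1845, 0.249]
orientation: [-0.032, -3.138, -0.003]
ft_force: [0.6, -0.1, -0.5]
gripper_width: 0.0428
```

```bash
python3 - <<'E'
from h import *
plan([.4748,-.389,.18],177)
E
```

```text
t 31.23 pos [ 0.5834 -0.1845  0.249 ] yaw 178.84 w 0.0428 F [ 0.6 -0.1 -0.5]
TURN [ 0.12 -0.2   1.84] SHIFT [ 10.42 -20.68   6.89] rows 5.794206140755597
```

Emit:
apply_moves([
  [[0,0,2,10.4,-20.7,6.9,0.5],[0,0,2,10.4,-20.7,6.9,0.5],[0,0,2,10.4,-20.7,6.9,0.5],[0,0,2,10.4,-20.7,6.9,0.5],[0,0,2,10.4,-20.7,6.9,0.5],[0,0,2,10.4,-20.7,6.9,0.5],[0,0,2,10.4,-20.7,6.9,0.5],[0,0,2,10.4,-20.7,6.9,0.5]],
])

```text
t: 31.9
ee_pos: [0.4769, -0.3883, 0.1799]
orientation: [-0.084, -3.138, -0.006]
ft_force: [0.8, 0.4, 0.3]
gripper_width: 0.0426
```

Emit:
apply_moves([
  [[0,0,0,0,0,0,0.5],[0,0,0,0,0,0,0.5],[0,0,0,0,0,0,0.5]],
])

```text
t: 32.15
ee_pos: [0.4786, -0.3874, 0.1827]
orientation: [0.078, 3.14, -0.0]
ft_force: [-1.0, 0.1, 0.4]
gripper_width: 0.0428
```

```bash
python3 - <<'E'
from h import *
c=capture("wrist"); save(c,"w22.png",None,1.5); np.savez("w22.npz",**c)
plan([.4748,-.389,.068],177)
E
```

```text
t 32.2 pos [ 0.4785 -0.3875  0.1828] yaw 177.16 w 0.0428 F [0.1 0.7 0.9]
TURN [-0.03  0.04  0.16] SHIFT [ 0.37 -0.16 11.48] rows 2.7558003126220925
```

View pics/w22.png

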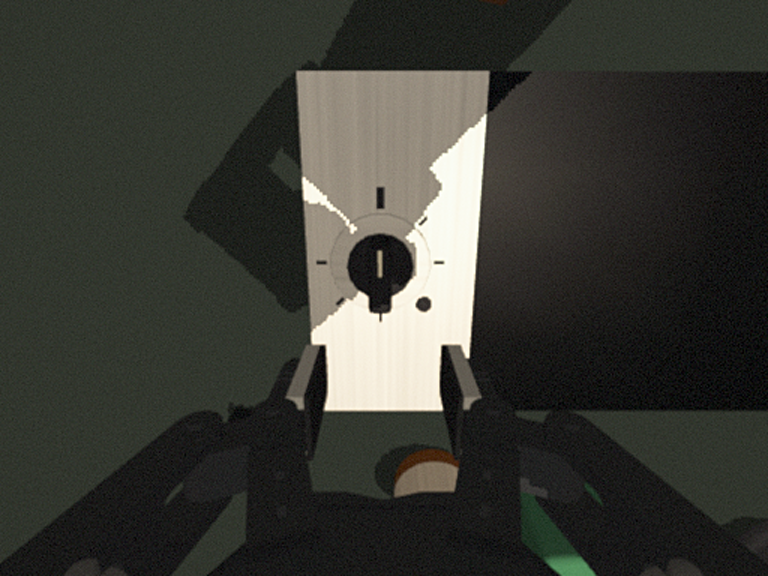

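The dial is still at off, with the pointer at (380,262) in line with the bar at (380,197), and it is centred between the fingers. I'll go down and grip.

Emit:
apply_moves([
  [[0,0,0.1,0.3,-0.1,4,0.5],[0,0,0.1,0.3,-0.1,8,0.5],[0,0,0.1,0.3,-0.1,11.4,0.5],[0,0,0.1,0.3,-0.1,11.4,0.5],[0,0,0.1,0.3,-0.1,11.4,0],[0,0,0.1,0.3,-0.1,11.4,0],[0,0,0.1,0.3,-0.1,11.4,0],[0,0,0.1,0.3,-0.1,11.4,0]],
])

```text
t: 32.87
ee_pos: [0.4752, -0.3894, 0.0701]
orientation: [0.084, 3.139, -0.001]
ft_force: [0.6, 1.7, 2.3]
gripper_width: 0.0126
```

Emit:
apply_moves([
  [[0,0,0,0,0,0,0],[0,0,0,0,0,0,0],[0,0,0,0,0,0,0]],
])

```text
t: 33.12
ee_pos: [0.4752, -0.3895, 0.07]
orientation: [0.084, 3.139, -0.0]
ft_force: [0.5, 4.6, 6.3]
gripper_width: 0.0131
```

```bash
python3 - <<'E'
from h import *
plan([.4748,-.389,.068],42.1)
E
```

```text
t 33.12 pos [ 0.4752 -0.3895  0.07  ] yaw 176.92 w 0.0131 F [0.5 4.6 6.3]
TURN [1.2000e-01 5.0000e-02 1.3482e+02] SHIFT [0.04 0.05 0.2 ] rows 18.829458796335107
```

Emit:
apply_moves([
  [[0,0,50,0,0,0,0],[0,0,50,0,0,0,0],[0,0,50,0,0,0,0],[0,0,50,0,0,0,0],[0,0,50,0,0,0,0],[0,0,50,0,0,0,0],[0,0,50,0,0,0,0],[0,0,50,0,0,0,0]],
])

```text
t: 33.78
ee_pos: [0.4748, -0.3901, 0.07]
orientation: [1.409, 2.806, -0.001]
ft_force: [-1.2, 2.2, 6.0]
gripper_width: 0.0125
```

Emit:
apply_moves([
  [[0,0,50,0,0,0,0],[0,0,50,0,0,0,0],[0,0,50,0,0,0,0],[0,0,50,0,0,0,0],[0,0,50,0,0,0,0],[0,0,50,0,0,0,0],[0,0,50,0,0,0,0],[0,0,50,0,0,0,0]],
])

```text
t: 34.45
ee_pos: [0.4742, -0.3902, 0.0701]
orientation: [2.464, 1.949, -0.002]
ft_force: [-2.9, 2.5, 6.9]
gripper_width: 0.0125
```

Emit:
apply_moves([
  [[0,0,35,0,0,0,0],[0,0,35,0,0,0,0],[0,0,35,0,0,0,0],[0,0,35,0,0,0,0],[0,0,35,0,0,0,0],[0,0,35,0,0,0,0],[0,0,35,0,0,0,0],[0,0,35,0,0,0,0]],
])

```text
t: 35.12
ee_pos: [0.4737, -0.3899, 0.07]
orientation: [-2.933, -1.124, 0.003]
ft_force: [-3.3, 4.2, 8.3]
gripper_width: 0.0131
```

```bash
python3 - <<'E'
from h import *
plan([.4748,-.389,.068],42.1); print(state()[0]["torque"])
E
```

```text
t 35.12 pos [ 0.4737 -0.3899  0.07  ] yaw 41.94 w 0.0131 F [-3.3  4.2  8.3]
TURN [-0.07  0.08 -0.16] SHIFT [0.14 0.01 0.2 ] rows 0.05969441664424799
[0.62633154 0.71845333 0.00507396]
```

Yaw 41.9°, so the dial has turned 135.0°. I'll release, rise and look.

Emit:
apply_moves([
  [[0,0,0,0,0,0,0.5],[0,0,0,0,0,0,0.5],[0,0,0,0,0,0,0.5],[0,0,0,0,0,0,0.5],[0,0,0,0,0,-3,0.5],[0,0,0,0,0,-6,0.5],[0,0,0,0,0,-10,0.7],[0,0,0,0,0,-14,1]],
])

```text
t: 35.78
ee_pos: [0.4737, -0.3891, 0.2085]
orientation: [-2.931, -1.123, 0.002]
ft_force: [0.5, -0.8, -0.2]
gripper_width: 0.0652
```

Emit:
apply_moves([
  [[0,0,0,0,0,-3,1],[0,0,0,0,0,-3,1],[0,0,0,0,0,-3,1],[0,0,0,0,0,-3,1]],
])

```text
t: 36.12
ee_pos: [0.474, -0.3893, 0.2373]
orientation: [-2.932, -1.123, 0.001]
ft_force: [-0.0, 0.2, -0.3]
gripper_width: 0.0856
```

```bash
python3 - <<'E'
from h import *
plan([.4748,-.389,.068],42.1)
c=capture("wrist"); save(c,"w23.png",(150,60,350,230),3.8); np.savez("w23.npz",**c)
t=capture("top"); save(t,"top23.png",(85,60,415,310),2.4); np.savez("top23.npz",**t); pots(t,.05,.065)
s=capture("scene"); save(s,"s23.png",None,1.5)
E
```

```text
t 36.12 pos [ 0.474  -0.3893  0.2373] yaw 41.92 w 0.0856 F [-0.   0.2 -0.3]
TURN [-0.08  0.   -0.18] SHIFT [ 0.08  0.06 16.93] rows 4.058862350595359
pot px [119. 196.] zt 0.0588 rect c [0.5445 0.3151] size [59.1 56.5] ang 88.8 med [0.5448 0.3169] mean [0.5444 0.315 ]
pot px [183. 195.] zt 0.055 rect c [0.541  0.1305] size [38.8 38.9] ang 88.8 med [0.5413 0.131 ] mean [0.5418 0.13  ]
pot px [148. 235.] zt 0.0551 rect c [0.428  0.2286] size [41.8 41.9] ang 45.0 med [0.4275 0.2283] mean [0.4284 0.2284]
```

View pics/w23.png

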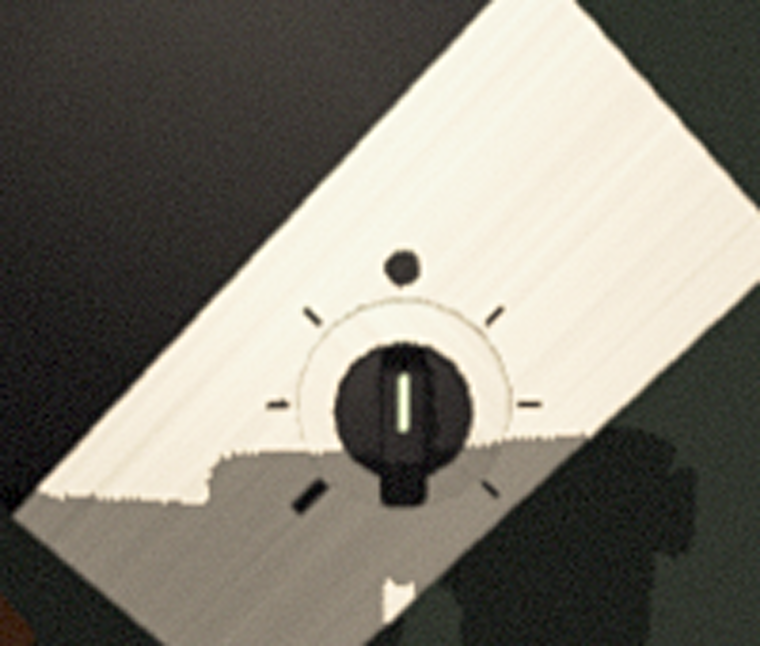

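View pics/top23.png

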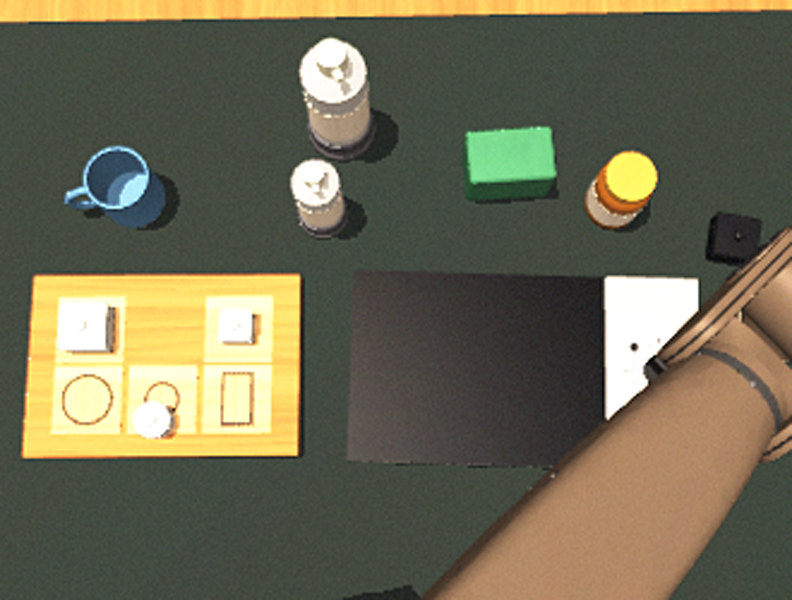

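View pics/s23.png

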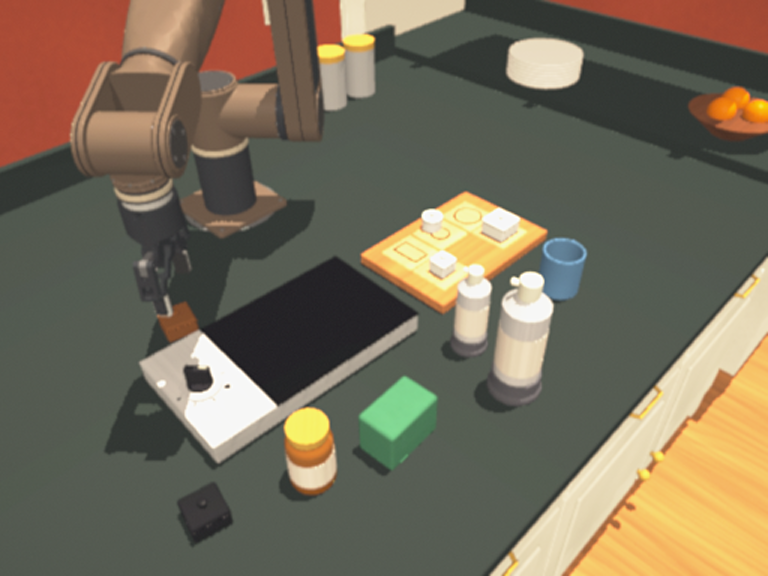

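The dial pointer at (404,400) points at the round dot (402,267), so the dial is right. The small round pot has been knocked off its outline to about (0.428, 0.2285); it is upright. I'll go back and reset it.

```bash
python3 - <<'E'
from h import *
plan([.46,.0,.24],178)
E
```

```text
t 36.27 pos [ 0.4735 -0.3888  0.2356] yaw 41.92 w 0.0858 F [-0.2  0.  -0.9]
TURN [-1.2000e-01 -3.1000e-01 -1.3608e+02] SHIFT [ 24.97 -29.84  -0.31] rows 19.00572240783135
```

Emit:
apply_moves([
  [[0,0,-57,20,-22,0,1],[0,0,-57,20,-22,0,1],[0,0,-57,20,-22,0,1],[0,0,-57,20,-22,0,1],[0,0,-57,20,-22,0,1],[0,0,-57,20,-22,0,1],[0,0,-57,20,-22,0,1],[0,0,-57,20,-22,0,1]],
])

```text
t: 36.93
ee_pos: [0.4748, -0.0867, 0.2365]
orientation: [-2.026, -2.395, -0.001]
ft_force: [-0.6, -1.2, -1.3]
gripper_width: 0.0852
```

```bash
python3 - <<'E'
from h import *
plan([.48,.10,.2],155)
E
```

```text
t 36.93 pos [ 0.4748 -0.0867  0.2365] yaw 99.56 w 0.0852 F [-0.6 -1.2 -1.3]
TURN [-1.000e-02 -2.800e-01 -5.544e+01] SHIFT [18.31  3.62  3.72] rows 7.742498861584539
```

Emit:
apply_moves([
  [[0,0,-56,18.3,3.6,3,0.8],[0,0,-56,18.3,3.6,3,0.8],[0,0,-56,18.3,3.6,3,0.8],[0,0,-56,18.3,3.6,3,0.8],[0,0,-56,18.3,3.6,3,0.8],[0,0,-56,18.3,3.6,3,0.8],[0,0,-56,18.3,3.6,3,0.8],[0,0,-56,18.3,3.6,3,0.8]],
])

```text
t: 37.6
ee_pos: [0.4823, 0.0949, 0.2064]
orientation: [-0.67, -3.066, 0.001]
ft_force: [1.0, 0.4, 0.4]
gripper_width: 0.0684
```

```bash
python3 - <<'E'
from h import *
plan([.431,.2275,.15],178)
E
```

```text
t 37.6 pos [0.4823 0.0949 0.2064] yaw 155.36 w 0.0684 F [1.  0.4 0.4]
TURN [ -0.05  -0.2  -22.64] SHIFT [10.17  9.93  5.66] rows 3.6682880784927043
```

Emit:
apply_moves([
  [[0,0,-22.6,10.2,9.9,5,0.8],[0,0,-22.6,10.2,9.9,5,0.8],[0,0,-22.6,10.2,9.9,5,0.8],[0,0,-22.6,10.2,9.9,5,0.8],[0,0,-22.6,10.2,9.9,5,0.8],[0,0,-22.6,10.2,9.9,5,0.8],[0,0,-22.6,10.2,9.9,5,0.8],[0,0,-22.6,10.2,9.9,5,0.8]],
])

```text
t: 38.27
ee_pos: [0.4335, 0.2262, 0.1585]
orientation: [0.07, 3.14, -0.0]
ft_force: [0.0, -0.7, -0.3]
gripper_width: 0.0686
```

```bash
python3 - <<'E'
from h import *
c=capture("wrist"); save(c,"w24.png",None,1.5); np.savez("w24.npz",**c); pots(c,.05,.064); nests(c)
plan([.431,.2275,.037],178)
E
```

```text
pot px [259. 180.] zt 0.0554 rect c [0.4279 0.2309] size [41.5 43.1] ang 87.5 med [0.4288 0.2309] mean [0.4276 0.2309]
pot px [369. 266.] zt 0.0584 rect c [0.5206 0.339 ] size [28.  14.1] ang 31.3 med [0.5243 0.3378] mean [0.5203 0.3378]
pot px [323. 297.] zt 0.0587 rect c [0.5532 0.2897] size [42.1 12.6] ang 17.2 med [0.5542 0.2948] mean [0.5538 0.292 ]
pot px [187. 295.] zt 0.0548 rect c [0.5489 0.1511] size [ 8.1 28.2] ang 67.9 med [0.5493 0.1475] mean [0.5495 0.1497]
nest px [168. 201.] rect c [0.456  0.1332] size [33.2 59.2] ang 89.2 fill 0.97
nest px [344. 196.] rect c [0.4586 0.3194] size [56.7 56.3] ang 87.5 fill 0.78
nest px [170. 260.] rect c [0.5241 0.1242] size [19.6 65.6] ang 65.5 fill 0.56
t 38.32 pos [0.4337 0.2261 0.1587] yaw 177.42 w 0.0682 F [0.8 0.3 0.8]
TURN [ 0.    0.05 -0.58] SHIFT [ 0.28  0.13 12.17] rows 2.919756855504307
```

View pics/w24.png

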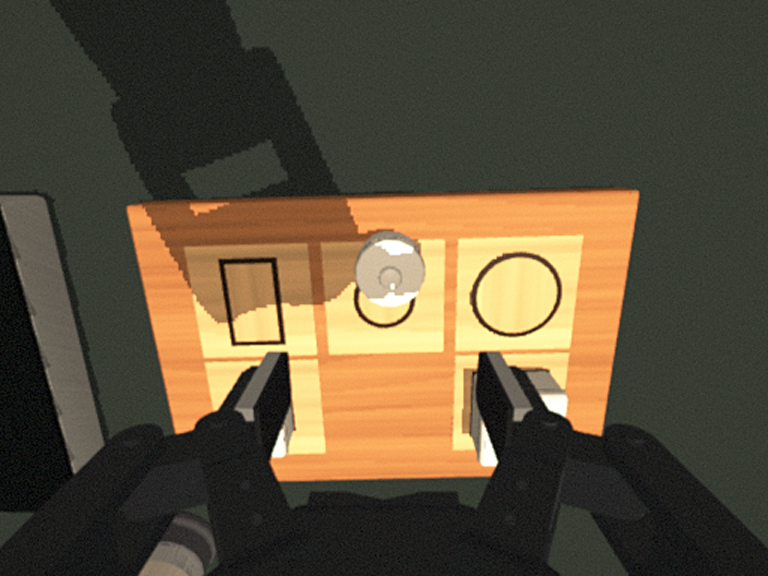

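The pot at (390,270) is clear of its outline at (385,300). I'll grip it again.

Emit:
apply_moves([
  [[0,0,-0.6,0.3,0.4,4,0.8],[0,0,-0.6,0.3,0.4,8,0.8],[0,0,-0.6,0.3,0.4,12,0.8],[0,0,-0.6,0.3,0.4,12,0.8],[0,0,-0.6,0.3,0.4,12,0.8],[0,0,-0.6,0.3,0.4,12,0.2],[0,0,-0.6,0.3,0.4,12,0.2],[0,0,-0.6,0.3,0.4,12,0.2]],
])

```text
t: 38.98
ee_pos: [0.4333, 0.2318, 0.0424]
orientation: [0.052, 3.134, 0.003]
ft_force: [-0.7, -1.8, 3.3]
gripper_width: 0.0417
```

Emit:
apply_moves([
  [[0,0,0,0,0,0,0.2],[0,0,0,0,0,0,0.2],[0,0,0,0,0,0,0.2],[0,0,0,0,0,-0.5,0.2],[0,0,0,-1.5,0,-0.8,0.2],[0,0,0,-2.8,-0.3,-0.8,0.2],[0,0,0,-2.8,-0.3,-0.8,0.2],[0,0,0,-2.8,-0.3,-0.8,0.2]],
])

```text
t: 39.65
ee_pos: [0.4587, 0.227, 0.0469]
orientation: [0.053, 3.14, 0.001]
ft_force: [-0.1, 0.2, -0.4]
gripper_width: 0.0415
```

Emit:
apply_moves([
  [[0,0,0,0,0,0,0.2],[0,0,0,0,0,0,0.2]],
])

```text
t: 39.82
ee_pos: [0.457, 0.227, 0.0458]
orientation: [-0.051, -3.14, 0.001]
ft_force: [-0.1, 0.1, -1.0]
gripper_width: 0.0415
```

```bash
python3 - <<'E'
from h import *
c=capture("wrist"); save(c,"w25.png",(160,150,350,290),4); np.savez("w25.npz",**c); nests(c)
plan([.459,.2258,.037],178)
E
```

```text
nest px [109. 225.] rect c [0.456  0.1331] size [33.3 59.6] ang 89.2 fill 0.97
nest px [398. 222.] rect c [0.4586 0.3196] size [56.7 56.6] ang 61.9 fill 0.78
t 39.87 pos [0.457  0.2271 0.0458] yaw 178.13 w 0.0415 F [-0.9  0.1 -1.3]
TURN [-0.02 -0.08  0.13] SHIFT [-0.2  -0.12  0.88] rows 0.2192066358746141
```

View pics/w25.png

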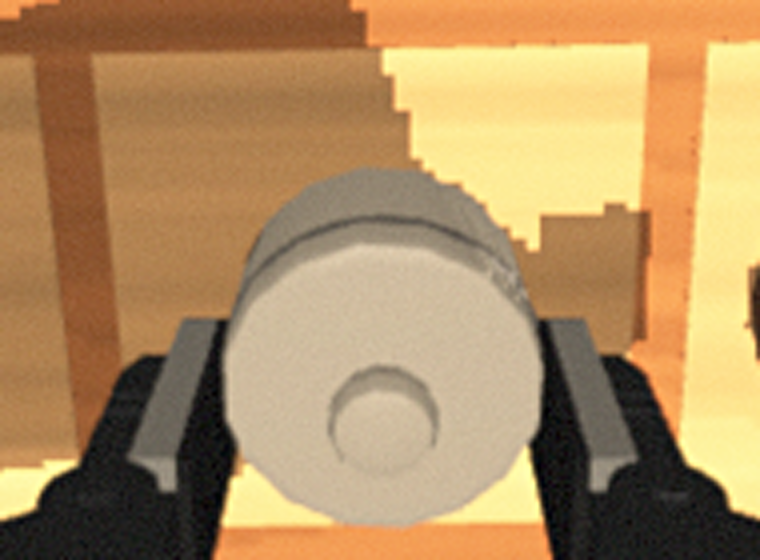

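Emit:
apply_moves([
  [[0,0,0,-0.3,-0.1,0.1,0.2],[0,0,0,-0.3,-0.1,0.2,0.2],[0,0,0,-0.3,-0.1,0.2,0.2],[0,0,0,-0.3,-0.1,0.2,0.2],[0,0,0,-0.3,-0.1,0.2,0.2]],
])

```text
t: 40.28
ee_pos: [0.4608, 0.2261, 0.0443]
orientation: [-0.051, -3.141, 0.0]
ft_force: [-0.3, -1.0, -1.3]
gripper_width: 0.0416
```

```bash
python3 - <<'E'
from h import *
c=capture("wrist"); save(c,"w26.png",(160,150,350,290),4); np.savez("w26.npz",**c)
plan([.459,.2258,.037],178)
E
```

```text
t 40.33 pos [0.4608 0.2261 0.0443] yaw 178.12 w 0.0414 F [ 0.1  0.3 -1.2]
TURN [ 0.   -0.01  0.12] SHIFT [ 0.18 -0.03  0.73] rows 0.18025736481429266
```

View pics/w26.png

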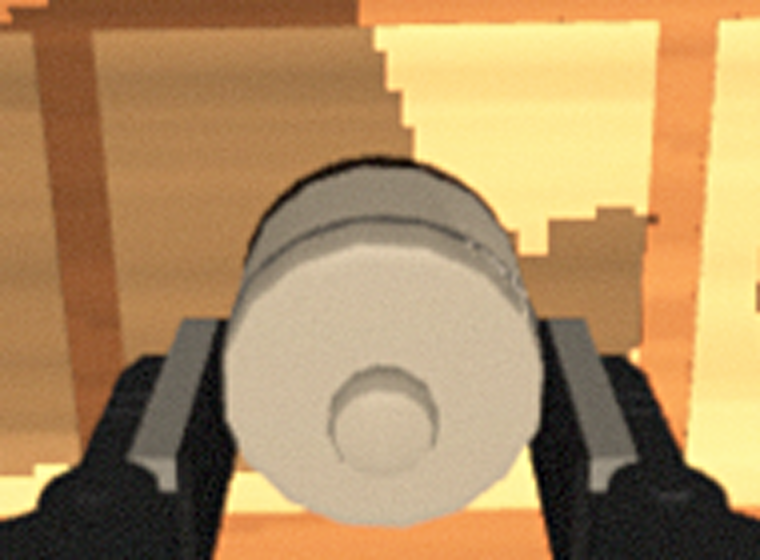

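A hairline of the outline shows evenly around the far edge, so it is aligned. I'll lower and release.

Emit:
apply_moves([
  [[0,0,0,0.05,0,0.2,0.2],[0,0,0,0.05,0,0.25,0.2],[0,0,0,0.05,0,0.25,0.2],[0,0,0,0.05,0,0.25,0.7],[0,0,0,0.05,0,0.25,0.7],[0,0,0,0.05,0,0.25,0.7],[0,0,0,0.05,0,0.25,0.7]],
])

```text
t: 40.92
ee_pos: [0.4603, 0.226, 0.0417]
orientation: [-0.051, -3.141, 0.0]
ft_force: [0.4, 0.7, -0.4]
gripper_width: 0.0599
```

Emit:
apply_moves([
  [[0,0,0,0,0,-3,0.7],[0,0,0,0,0,-7,0.7],[0,0,0,0,0,-11,0.7],[0,0,0,0,0,-15,0.7],[0,0,0,0,0,-18,0.7],[0,0,0,-2,0,-18,0.7],[0,0,0,-2,0,-18,0.7],[0,0,0,-2,0,-18,0.7]],
])

```text
t: 41.58
ee_pos: [0.4804, 0.2253, 0.2216]
orientation: [-0.052, -3.141, 0.0]
ft_force: [-1.1, -0.4, -0.7]
gripper_width: 0.0597
```

```bash
python3 - <<'E'
from h import *
c=capture("wrist"); save(c,"w27.png",(60,60,430,300),2.1); np.savez("w27.npz",**c); pots(c,.048,.065); nests(c)
plan([.5,-.25,.3],178)
E
```

```text
pot px [256. 148.] zt 0.0553 rect c [0.4552 0.227 ] size [41.5 42.5] ang 88.2 med [0.4557 0.2269] mean [0.4553 0.2268]
pot px [334. 217.] zt 0.0591 rect c [0.5423 0.3166] size [59.1 58.5] ang 88.2 med [0.5444 0.3182] mean [0.5421 0.3152]
pot px [180. 220.] zt 0.0552 rect c [0.5405 0.1338] size [40.4 41. ] ang 88.3 med [0.5424 0.1326] mean [0.5397 0.1333]
nest px [179. 146.] rect c [0.4558 0.1331] size [33.1 59.1] ang 88.9 fill 0.96
nest px [331. 144.] rect c [0.4583 0.3192] size [56.4 56.6] ang 5.1 fill 0.78
t 41.63 pos [0.4794 0.2252 0.2204] yaw 178.1 w 0.0598 F [-0.3  0.5 -0.2]
TURN [-0.04 -0.17  0.1 ] SHIFT [ -3.6  -47.43  -7.93] rows 11.563911396107473
```

View pics/w27.png

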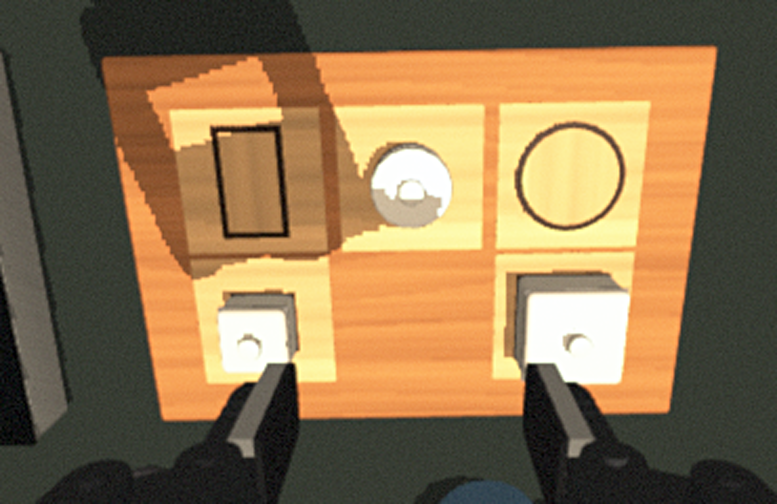

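All three are on their outlines. I'll move aside for one unobstructed last look.

Emit:
apply_moves([
  [[0,0,0,-2,-30,-8,0.7],[0,0,0,-2,-30,-8,0.7],[0,0,0,-2,-30,-8,0.7],[0,0,0,-2,-30,-8,0.7],[0,0,0,-2,-30,-8,0.7],[0,0,0,-2,-30,-8,0.7],[0,0,0,-2,-30,-8,0.7],[0,0,0,-2,-30,-8,0.7]],
])

```text
t: 42.3
ee_pos: [0.4896, -0.0784, 0.3013]
orientation: [-0.056, -3.139, 0.001]
ft_force: [0.7, -1.0, 0.7]
gripper_width: 0.0598
```

Emit:
apply_moves([
  [[0,0,0,0,0,0,0.7],[0,0,0,0,0,0,0.7],[0,0,0,0,0,0,0.7],[0,0,0,0,0,0,0.7]],
])

```text
t: 42.63
ee_pos: [0.4899, -0.0736, 0.3003]
orientation: [-0.049, -3.139, -0.002]
ft_force: [0.2, 1.1, -0.5]
gripper_width: 0.06
```

```bash
python3 - <<'E'
from h import *
t=capture("top"); save(t,"top28.png",(85,60,415,310),2.4); pots(t,.051,.065)
c=capture("wrist"); save(c,"w28.png")
plan([.5,-.25,.3],178)
E
```

```text
pot px [119. 195.] zt 0.0587 rect c [0.5445 0.3147] size [59.7 56.5] ang 88.7 med [0.5449 0.3153] mean [0.5445 0.315 ]
pot px [183. 195.] zt 0.0549 rect c [0.541  0.1305] size [38.7 38.9] ang 88.8 med [0.5412 0.1308] mean [0.5416 0.1304]
pot px [150. 225.] zt 0.0555 rect c [0.4561 0.2241] size [41.1 40.7] ang 88.7 med [0.4564 0.2244] mean [0.4556 0.2247]
t 42.73 pos [ 0.4902 -0.0736  0.3009] yaw 178.25 w 0.0593 F [0.  0.1 1.2]
TURN [ 0.04 -0.09  0.25] SHIFT [ -1.52 -17.6    0.08] rows 4.235673995887956
```

View pics/top28.png

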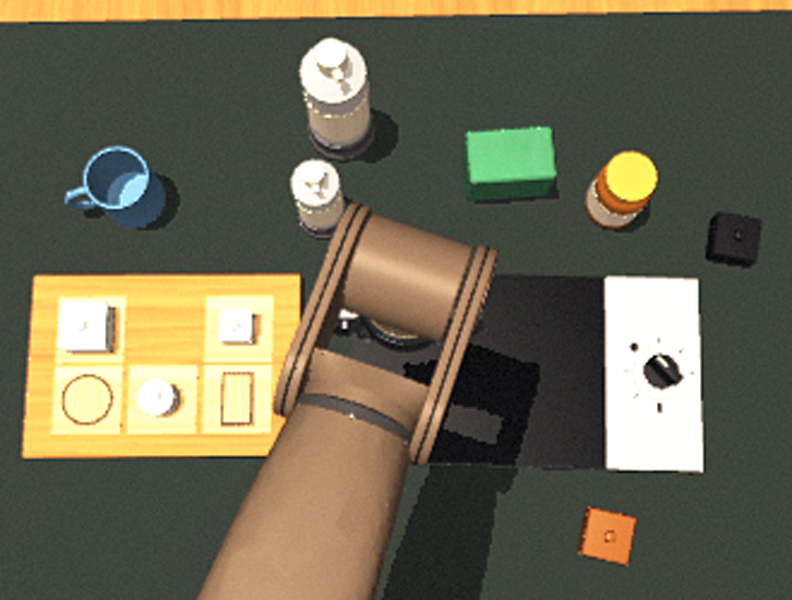

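The three pots are on their outlines, at (85,327), (238,326) and (158,398). The dial points at the dot (634,347), and the mug, tin, jar and look-alikes are where they were. I'll hand it in.

```bash
python3 - <<'E'
from cell import job
print(job.sign_off())
E
```

```text
the job is handed in; nothing more can be done
None
```

The warming tray is cleared and cleaned, and I handed the job in at about 43 s.

- **Dial to off:** I turned it to off first and pushed until it met the stop. A picture confirmed it before I moved any pot.
- **Pots:** Three were on the tray: small round, small square and large square. All three now stand upright on their own outlines. I re-seated the small square pot once because it was about 3 mm off. The small round pot was knocked about 3 cm aside during the run, so I put it back, which was after the dial had been set to the drying mark.
- **Cleaner cap:** I pressed the smaller canister's cap until it hit its stop (z 0.166 m, with the force jumping to 12.7 N). It came back up to 0.173 m.
- **Drying mark:** I turned the dial 135.0°, and the pointer lines up with the round dot.

In the last pictures all three pots are centred within about 2 mm. The wrist and top cameras disagree by 2–3 mm on pot positions, so I also judged centring by how the pot feet covered their outlines. The arm hid part of the plate in the final top view, but earlier views after the last pot left showed it empty. The mug, jar, tin and look-alikes look unmoved. No check failed.

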